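# Put the small hammer away in the half-opening drawer

### The arm

A 6-joint arm with a two-finger parallel gripper is mounted at the origin on a cart in front of the work surface, level with it; the furniture and walls round the work are solid. World frame = base frame: x ahead of the robot, y to its left, z up, the work surface at z = 0. Lengths are in m, angles in rad, forces in N, time in s.
With the tool pointing down it reaches from about 0.325 to 0.775 m from the base axis. Payload 5.5 kg.
Tool frame: the origin (TCP) lies at the very end of the fingers, on their centre line; the grasp point (between the pads) lies 19 mm behind it; z points along the fingers, y is the line along which they close (so a half turn about z gives the same grasp; the last joint's range is limited). The gripper opens to 88 mm and grips with 3 to 60 N. Pads are 20 mm wide; open, the fingers measure 115 mm over their backs; the gripper's body (75 mm by 178 mm) begins 61 mm behind the grasp point.
Start: joints at [-1.378, 0.091, 1.231, -0, 1.82, -0.057], TCP at [0.148, -0.581, 0.223] pointing down, gripper open.
Joint ranges: [-2.87, 2.87], [-0.86, 2.18], [0.17, 2.46], [-1.51, 4.65], [0.06, 2.69], [-2.65, 2.65]. Speed limits (rad/s): [2.57, 2.57, 3.01, 3.14, 3.14, 3.14].

### API

Orientations are given as a rotation vector (axis times angle).
In Python, from plant import telemetry, eyes, job gives the robot as it stands.
- The arm moves only by the tool play_rows, never from a script. Its argument "series" is a list of rows, each a list of 4 numbers: the shift along the tool's x, y, z in units of 20 mm (1.0 is 20 mm), then the turn about the tool's z in units of 6 degrees (1.0 is 6 degrees). A call has 1 to 5 rows; each row shifts and turns the commanded pose from where the row before left it, along the tool's axes as they then stand; what a row does not reach is not made up. A row lasts 1/12 s, in which the tool goes at most 41.7 mm and 7.16 degrees, less where a joint would pass 70% of its speed; a pose out of reach is approached as far as the arm can. A call with a number of a shift or a turn outside -1 to 1 is refused whole. A call with a gripper value outside its range is refused whole. "jaw" is the finger opening in mm, from 0 to 87.8, set as the call begins (left out, the last holds). The fingers move at their own pace and stop on an object; "newtons" is the grip in N (left out, the last holds). Time passes only in rows, so rows that do not move let the fingers close. It gives the time, the measured TCP pose, the force, the opening and the grip force at its end, in the units of the state.
- telemetry.get_state(): the state, without advancing time (a new reading comes with each control period).
- eyes.read_camera(name): name is "scene" or "top" or "wrist"; returns a dict with "img" (420x560x3 uint8, red, green, blue), "depth" (420x560 float32, m along the optical axis (not along the pixel's ray), 0 where there is no reading), "K" (3x3 intrinsics, pixels), "cam_to_world" (4x4, takes a point from camera to world coordinates); the wrist camera has in their place "T_tool_cam" (4x4, takes a point from camera to tool coordinates, whose origin is the TCP and whose axes are the flange's). Camera axes: x right, y up, looking along -z (the intrinsics and any distortion apply to the point x, -y, -z); pixel columns grow to the right and rows downward; lengths in m; the calibration is good to about 2 mm. A picture is of the moment at which its call begins: read the wrist's pose just before it.
- job.sign_off(): hands the job in; it is judged then, once.
The state is a dict: "time_s": time; "joint_positions": joint angles; "joint_vel": joint speeds; "joint_efforts": joint torques, N m; "eef_pos": TCP position; "tool_rot": TCP orientation; "force": force on the tool from outside, world axes, zero at the start; "torque": the same for the moment, N m; "grip_width": opening from 0.0 (shut) to 1.0 (fully open); "gripper_force": force on a finger pad.
Only numpy, scipy, OpenCV 4.12 (cv2) and the standard library are available. Lean on these libraries where they do the work, as an engineer would, in place of code of your own. Each camera call takes 0.05 s, during which the arm holds its last target. There are 200 camera calls.

### The job

The small hammer hanging by its head in the wooden rack has to be shut away in the little chest. Lay it down flat on the bench and let go, so that it can be taken afresh by its handle; then, with the chest's top drawer pulled open (it comes out only part of its depth), tuck the hammer in through the short gap so that it lies flat inside the drawer, and push the drawer fully shut. Leave everything else as it stands.

Things in the scene. Friction and masses are not known exactly. Their poses are not given: they have to be found in the camera images.
- hammer: The small hammer, 134 mm long, about 0.19 kg. +y runs along the handle towards the head; origin half way along, on one flat side; z through the thickness, about 17 mm all along. Tail end at y = -67; handle 19 mm wide (x) at the tail, 13 mm near the head; head y = 40 to 57. Balances near y = +5. At first it hangs +y up, the underside of its head on the rack's board, the handle in a notch.
- hammer_head (a point): The centre of the small hammer's steel head (hammer y = 48, z = 8.5 mm); axes as the hammer's. The head is 40 mm long in x, 17 mm in y and z; a handle stub 10 mm wide stands out beyond it to y = +64.
- big_hammer: A bystander: the large hammer, 184 mm long with a 90 mm head, hanging the same way in the other notch of the rack. Same axes; its head is 25 mm thick.
- rack: The pale wooden hammer rack, fixed, 75 mm deep (x), 190 mm wide (y), 172 mm high to the top of its notched board; origin on the bench under its centre. Its two notches, 25 mm wide at y = +47.5 and -47.5, are open to its front (-x, board edge at x = -38), so a hammer lifted a little can be drawn out forwards. The small hammer hangs in either.
- chest: The dark two-drawer chest, fixed, 190 mm deep (x), 136 mm wide (y), 124 mm high; origin on the bench under its centre; drawers open to its own -x, carcass front face at x = -95. The top board is 8 mm thick, its underside 44 mm above the top drawer's inner floor. The lower drawer does not move.
- top_drawer (a joint): How far the top drawer is out, in m: 0 fully shut, 0.080 at its stop. It slides along the chest's -x with about 1.5 N of friction and stays where it is left; it starts a little ajar (2 to 16 mm). The stop and the shut position are hard.
- drawer_floor (a point): Centre of the top drawer's inner floor; moves with it, axes as the chest's (shut: chest x = -11, z = 72 mm). Inside 168 mm long (x +-84) and 104 mm wide (y +-52); sides and back 30 mm high; the front panel (x = -96 to -84) rises 40 mm above the floor. At the stop only the front 80 mm (x = -84 to -4) are open from above; the rest lies under the chest's top board.
- drawer_handle (a point): The middle of the top drawer's brass handle: a level bar along y, 10 mm thick and 64 mm long, 40 mm in front of the front panel and 22 mm above the drawer's inner floor; there are 35 mm free behind the bar, and another such handle 58 mm lower.
- white_tin: A bystander: white round tin, 48 mm across, on the rear of the chest's top.
- red_tin: A bystander: red ribbed cap tin, 49 mm across and 20 mm high, on the rear of the chest's top.
- anvil: A bystander: small steel stake anvil, 88 mm long, 46 mm high.
- jar: A bystander: small jar with a white cap, 33 mm across, 62 mm high.
- burs: A bystander: open plastic box with a row of burs, 46 by 118 mm, 22 mm high.
- clear_patch (a point): A fixed point on the bench (z = 0) in the middle of the clear patch between chest, vice and rack, about 180 mm (x) by 90 mm (y), where a hammer can be laid along x. A wall cupboard hangs from 0.40 m above the bench upwards; its front is 0.22 m from this point in the direction (0.87, 0.5) and runs at right angles to that.
- stand_arm (a point): The lower end of a lab stand's downturned white arm, fixed, 83 mm above the bench behind the clear patch; the arm rises from here to 210 mm and runs back.
- bench_vice: The green bench vice screwed to the bench, 130 by 71 mm, 83 mm high; its origin is on the bench near its middle, its jaws close along its own x and its screw points to -x.

How it is judged:
On the way, in this order (a step that is already met when the one before it is completed fails the run):
1. the small hammer lies flat on the bench, let go (height (world z) of hammer below 0.03 m and angle between hammer's own y axis and vertical between 1.42 and 1.72 rad and linear speed of hammer below 0.03 m/s and angular speed of hammer below 0.3 rad/s and contact force between the fingers and hammer below 0.1 N), for 0.2 s.
2. the small hammer lies flat inside the open top drawer, let go (x of hammer in the frame of drawer_floor between -0.03 and 0.03 m and y of hammer in the frame of drawer_floor between -0.045 and 0.045 m and z of hammer in the frame of drawer_floor between -0.006 and 0.03 m and angle between hammer's own y axis and vertical between 1.42 and 1.72 rad and linear speed of hammer below 0.03 m/s and angular speed of hammer below 0.3 rad/s and contact force between the fingers and hammer below 0.1 N and value of joint top_drawer above 0.04 m), for 0.2 s.
At the end, for the whole second after the job is handed in: The small hammer lies flat (within about 8 degrees) on the floor inside the top drawer, at rest and let go, and the drawer is shut to within 3 mm (x of hammer in the frame of drawer_floor between -0.03 and 0.03 m and y of hammer in the frame of drawer_floor between -0.045 and 0.045 m and z of hammer in the frame of drawer_floor between -0.006 and 0.03 m and angle between hammer's own y axis and vertical between 1.42 and 1.72 rad and linear speed of hammer below 0.03 m/s and angular speed of hammer below 0.3 rad/s and contact force between the fingers and hammer below 0.1 N and value of joint top_drawer below 0.003 m); the robot touches nothing.
It fails at once if another thing on the bench or on the chest is shifted by over 30 mm (distance of any of white_tin, red_tin, anvil, jar, burs from where it was at the start of the episode above 0.03 m).
It fails at once if the large hammer is knocked out of its place (over 50 mm) (distance of big_hammer from where it was at the start of the episode above 0.05 m).
It also fails if it takes over 72 s, if anything falls off the work surface, if the arm or the gripper's body presses on something with over 40 N, if the wrist force passes 120 N, or if a joint passes its speed limit or range.

## Working session

There is one attempt and no reset: what is moved stays moved. The work goes in short steps, Python scripts to look and compute and a tool call to move; the robot and the scene stay as the last step left them, time stands still between calls to the robot, and variables do not carry over. Pictures are saved under pics/ and viewed, at most 10 in all, crops included, and the job is handed in when it is done.

Besides the shell and the picture viewer there is one more tool, called after "Call:" as name([rows], argument=value, ...), one row to a line, values as JSON. play_rows: Moves the arm, as the interface text tells. Its arguments: {"type":"object","properties":{"series":{"type":"array","items":{"type":"array","items":{"type":"number","minimum":-1,"maximum":1}}},"jaw":{"type":"number"},"newtons":{"type":"number"}},"required":["series"]}

```bash
ls; mkdir -p pics
python3 - <<'E'
from plant import telemetry, eyes
import cv2,numpy as np
s=telemetry.get_state();print(s)
for n in("scene","top"):
    r=eyes.read_camera(n);cv2.imwrite(f"pics/{n}0.png",r["img"][:,:,::-1]);np.savez(f"{n}0.npz",**r)
    print(n,r["K"].tolist(),np.round(r["cam_to_world"],3).tolist(),list(r))
E
```

```text
pics
{'time_s': 0.0, 'joint_positions': array([-1.37773829e+00,  9.18579443e-02,  1.23191939e+00,  3.21248440e-05,
        1.81978888e+00, -5.67004583e-02]), 'joint_vel': array([ 0.00109133, -0.0009693 ,  0.00034385, -0.00053306,  0.00082772,
        0.00125012]), 'joint_efforts': array([-2.23671654e-03, -4.46444464e+01, -4.06448007e+01,  6.95820549e-02,
        2.90611479e-02, -1.42787535e-04]), 'eef_pos': array([ 0.14825183, -0.58108076,  0.22148851]), 'tool_rot': array([-3.11517088e+00, -3.91067601e-01,  1.62289223e-04]), 'force': array([ 0.03367391,  0.7112398 , -0.61128452]), 'torque': array([-0.01696816,  0.01187598,  0.00183573]), 'gripper_force': 0.0, 'grip_width': 0.999572456783343}
scene [[479.0146471529193, 0.0, 273.05713853793833], [0.0, 479.0146471529193, 207.4699383328375], [0.0, 0.0, 1.0]] [[-0.588, 0.609, -0.532, -0.138], [-0.809, -0.447, 0.382, 0.735], [-0.005, 0.655, 0.755, 1.023], [0.0, 0.0, 0.0, 1.0]] ['img', 'depth', 'K', 'cam_to_world']
top [[399.37976395318134, 0.0, 275.3088805799457], [0.0, 399.37976395318134, 213.41377512346315], [0.0, 0.0, 1.0]] [[-0.098, 0.973, -0.208, 0.265], [-0.995, -0.096, 0.019, 0.292], [-0.001, 0.209, 0.978, 1.224], [0.0, 0.0, 0.0, 1.0]] ['img', 'depth', 'K', 'cam_to_world']
```

View pics/scene0.png

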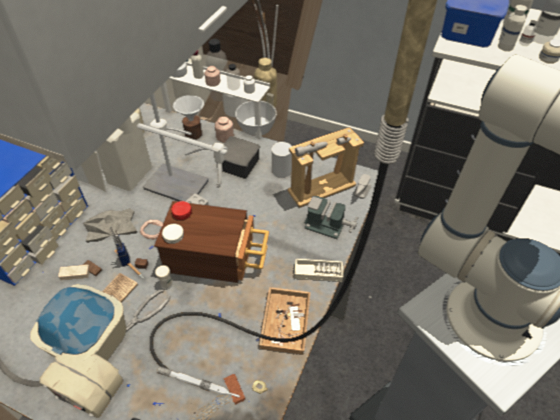

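View pics/top0.png

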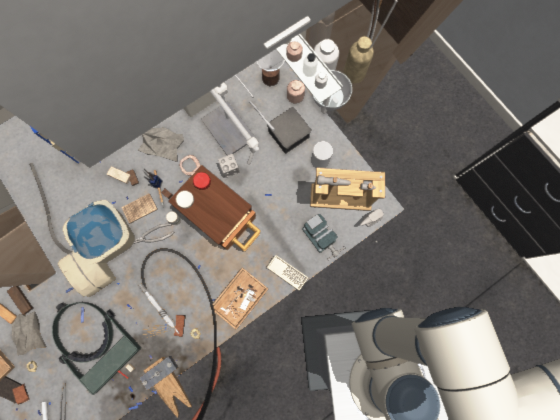

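The scene picture shows the rack at about (325,165), the vice at (325,215) and the chest at (205,240) with orange handles at (258,245). In the top picture the rack is at (347,190), the vice at (319,232) and the chest at (212,205). Next I build a rectified world map and crops from depth.

```bash
cat > h.py <<'E'
import numpy as np,cv2
from scipy.spatial.transform import Rotation as R
def cloud(r,T=None):
    T=r["cam_to_world"] if T is None else T
    d=r["depth"];K=r["K"];v,u=np.mgrid[:d.shape[0],:d.shape[1]]
    p=np.stack([(u-K[0,2])/K[0,0]*d,-(v-K[1,2])/K[1,1]*d,-d],-1)
    w=p@T[:3,:3].T+T[:3,3]; w[d<=0]=np.nan
    return w
def ortho(ws,imgs,x0,x1,y0,y1,res,zmax=.3):
    # image up=+x, left=+y
    H=int((x1-x0)/res);W=int((y1-y0)/res);out=np.zeros((H,W,3),np.uint8)
    for w,im in zip(ws,imgs):
        p=w.reshape(-1,3);c=im.reshape(-1,3);m=np.isfinite(p[:,0])&(p[:,2]<zmax);p=p[m];c=c[m]
        o=np.argsort(p[:,2]);p=p[o];c=c[o]
        a=((x1-p[:,0])/res).astype(int);b=((y1-p[:,1])/res).astype(int)
        k=(a>=0)&(a<H)&(b>=0)&(b<W);out[a[k],b[k]]=c[k]
    return out
E
python3 - <<'E'
from h import *
S=np.load("scene0.npz");T=np.load("top0.npz")
ws,wt=cloud(S),cloud(T)
for n,w,pts in(("scene",ws,[(325,165),(205,240),(258,245),(325,215),(220,148),(220,180)]),("top",wt,[(347,205),(212,205),(319,232),(250,143),(172,216),(288,272)])):
    for u,v in pts: print(n,(u,v),np.round(w[v,u],3))
a=cv2.resize(S["img"][120:290,150:390],None,fx=3.3,fy=3.3,interpolation=cv2.INTER_CUBIC)[:,:,::-1]
cv2.imwrite("pics/crop1.png",a)
b=cv2.resize(T["img"][110:290,150:410],None,fx=3,fy=3,interpolation=cv2.INTER_CUBIC)[:,:,::-1]
cv2.imwrite("pics/crop2.png",b)
E
```

```text
scene (325, 165) [ 0.627 -0.012  0.001]
scene (205, 240) [0.509 0.468 0.123]
scene (258, 245) [0.474 0.343 0.042]
scene (325, 215) [0.456 0.136 0.032]
scene (220, 148) [0.672 0.316 0.212]
scene (220, 180) [0.659 0.333 0.119]
top (347, 205) [0.527 0.043 0.017]
top (212, 205) [0.54  0.445 0.129]
top (319, 232) [0.44  0.149 0.084]
top (250, 143) [0.681 0.32  0.21 ]
top (172, 216) [0.534 0.574 0.064]
top (288, 272) [0.34  0.247 0.006]
```

View pics/crop1.png

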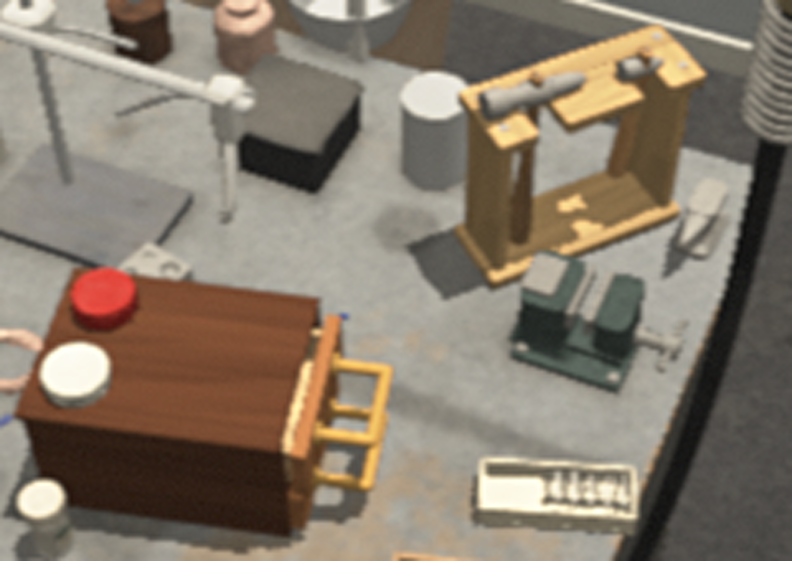

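View pics/crop2.png

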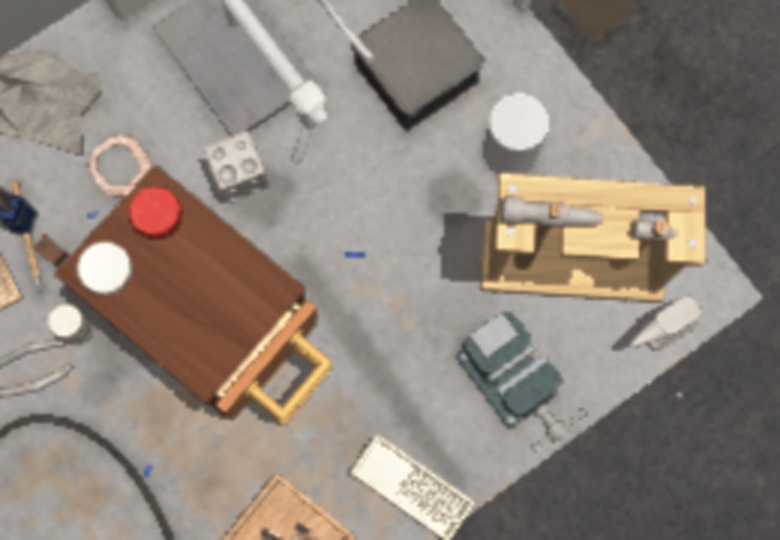

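Crop1 shows the small hammer's head in the right-hand notch at (640,67), the big hammer at (530,92), and the chest drawer slightly ajar at (325,380) with its handle loop at (360,400). Crop2 shows the small hammer at (655,228), the rack front facing down (robot side), and the clear patch near (390,260). Next I measure rack, head, chest and patch from the clouds.

Run:
```python
from h import *
S=np.load("scene0.npz");T=np.load("top0.npz")
P=[(cloud(S),S["img"]),(cloud(T),T["img"])]
def sel(x0,x1,y0,y1,z0,z1,col=None):
    out=[]
    for w,im in P:
        with np.errstate(invalid='ignore'):
            m=(w[...,0]>x0)&(w[...,0]<x1)&(w[...,1]>y0)&(w[...,1]<y1)&(w[...,2]>z0)&(w[...,2]<z1)
        if col is not None: m&=col(cv2.cvtColor(im,cv2.COLOR_RGB2HSV))
        out.append(w[m])
    return out
def rect(n,ps):
    for c,p in zip(("scene","top"),ps):
        if len(p)>8:
            r=cv2.minAreaRect((p[:,:2]*1000).astype(np.float32)); print(n,c,len(p),"c",np.round(r[0]),"s",np.round(r[1]),"a",round(r[2],1),"z",np.round(np.percentile(p[:,2],[5,50,95]),3))
rect("rackboard",sel(.45,.7,-.12,.15,.163,.178))
grey=lambda h:(h[...,1]<70)
rect("small head",sel(.5,.65,-.1,.0,.179,.205,grey))
rect("small head any",sel(.5,.65,-.1,.0,.183,.205))
rect("big head any",sel(.5,.65,0,.12,.185,.225))
rect("chest top",sel(.38,.68,.3,.6,.118,.128))
rect("vice",sel(.35,.55,.06,.22,.06,.09))
rect("vice all",sel(.35,.53,.06,.22,.02,.09))
rect("stand arm low",sel(.6,.75,.25,.4,.083,.15))
rect("stand arm up",sel(.5,.8,.15,.5,.19,.23))
yel=lambda h:(h[...,0]>14)&(h[...,0]<28)&(h[...,1]>120)&(h[...,2]>120)
rect("handle top",sel(.38,.53,.27,.42,.085,.11,yel))
rect("panel top",sel(.38,.56,.27,.5,.105,.117))
rect("anvil",sel(.35,.55,-.12,.05,.02,.06))
rect("red/white",sel(.38,.68,.3,.66,.131,.2))
```

```text
rackboard scene 974 c [555.  59.] s [192.  78.] a 79.9 z [0.165 0.171 0.175]
rackboard top 1289 c [555.  59.] s [189.  76.] a 80.1 z [0.168 0.172 0.175]
big head any scene 146 c [548.  65.] s [117.  19.] a 76.2 z [0.186 0.19  0.199]
big head any top 178 c [546.  62.] s [118.  21.] a 74.2 z [0.186 0.19  0.199]
chest top scene 3228 c [580. 419.] s [194. 246.] a 44.1 z [0.121 0.124 0.127]
chest top top 2780 c [582. 416.] s [195. 244.] a 44.4 z [0.121 0.124 0.127]
vice scene 724 c [472. 147.] s [155.  87.] a 6.0 z [0.063 0.078 0.084]
vice top 594 c [470. 150.] s [148.  71.] a 20.0 z [0.071 0.079 0.085]
vice all scene 1054 c [430. 133.] s [131.  68.] a 30.1 z [0.026 0.075 0.083]
vice all top 744 c [428. 134.] s [132.  67.] a 33.6 z [0.035 0.078 0.084]
stand arm low scene 81 c [666. 328.] s [18. 24.] a 13.1 z [0.092 0.128 0.148]
stand arm low top 41 c [665. 327.] s [16. 22.] a 8.9 z [0.107 0.132 0.149]
stand arm up scene 373 c [666. 285.] s [340.  51.] a 43.4 z [0.194 0.203 0.214]
stand arm up top 360 c [732. 344.] s [162.  29.] a 31.7 z [0.198 0.204 0.215]
handle top scene 215 c [459. 355.] s [ 55. 102.] a 54.5 z [0.094 0.098 0.104]
handle top top 178 c [450. 357.] s [45. 79.] a 44.9 z [0.094 0.099 0.104]
panel top scene 324 c [504. 413.] s [109. 139.] a 44.1 z [0.106 0.111 0.114]
panel top top 218 c [471. 379.] s [ 19. 134.] a 45.1 z [0.107 0.112 0.116]
anvil scene 270 c [493. -25.] s [ 57. 101.] a 68.4 z [0.024 0.045 0.055]
anvil top 224 c [496.  -5.] s [78. 79.] a 28.9 z [0.029 0.046 0.055]
red/white scene 731 c [607. 467.] s [132. 333.] a 2.9 z [0.134 0.142 0.186]
red/white top 523 c [631. 486.] s [293. 217.] a 67.1 z [0.136 0.142 0.15 ]
```

```bash
cat >> h.py <<'E'
def pick(w,im,box,f=None,col=None):
    """points within local box; f=(x,y,yaw) frame; box x0,x1,y0,y1,z0,z1"""
    if f is None: f=(0,0,0)
    c,s=np.cos(f[2]),np.sin(f[2]);d=w-np.array([f[0],f[1],0])
    l=np.stack([d[...,0]*c+d[...,1]*s,-d[...,0]*s+d[...,1]*c,d[...,2]],-1)
    with np.errstate(invalid='ignore'):
        m=np.all([(l[...,i]>box[2*i])&(l[...,i]<box[2*i+1]) for i in range(3)],0)
    if col is not None: m&=col(cv2.cvtColor(im,cv2.COLOR_RGB2HSV))
    return l[m]
def pr(n,l):
    if len(l)>5: print(n,len(l),np.round(np.percentile(l,[3,50,97],axis=0)*1000,1).tolist())
E
python3 - <<'E'
from h import *
S=np.load("scene0.npz");T=np.load("top0.npz")
P=[(cloud(S),S["img"]),(cloud(T),T["img"])]
rk=(.555,.059,np.radians(-10)); ch=(.471,.379,np.radians(45))
for w,im in P:
    pr("small head in rack",pick(w,im,(-.06,.06,-.09,-.015,.182,.21),rk))
    pr("small head top",pick(w,im,(-.06,.06,-.09,-.015,.186,.192),rk))
    pr("big head",pick(w,im,(-.06,.06,-.005,.12,.182,.23),rk))
    for z0,z1 in((.118,.128),):
        l=pick(w,im,(-.02,.25,-.1,.1,z0,z1),ch)
        r=cv2.minAreaRect((l[:,:2]*1000).astype(np.float32));print("chest top local",np.round(r[0],1),np.round(r[1]),r[2])
    l=pick(w,im,(-.03,.03,-.09,.09,.108,.116),ch)
    r=cv2.minAreaRect((l[:,:2]*1000).astype(np.float32));print("panel local",np.round(r[0],1),np.round(r[1]),r[2])
    pr("handle bar",pick(w,im,(-.07,-.03,-.06,.06,.088,.104),ch))
    pr("clear patch >12mm", pick(w,im,(.45,.64,.19,.29,.012,.4)))
    pr("vice jaws",pick(w,im,(-.1,.1,-.06,.06,.03,.09),(.43,.134,np.radians(33))))
    # tall things in area
img=ortho([p[0] for p in P],[p[1] for p in P],.3,.75,-.1,.5,.001,.3)
wt=[p[0] for p in P]
# occupancy around patch: coarse max-height map 
z=np.zeros((22,24))
for w in wt:
    p=w.reshape(-1,3);p=p[np.isfinite(p[:,0])&(p[:,2]<.3)]
    a=((.78-p[:,0])/.02).astype(int);b=((.48-p[:,1])/.02).astype(int);k=(a>=0)&(a<22)&(b>=0)&(b<24)
    np.maximum.at(z,(a[k],b[k]),p[k,2]*1000)
print("cols y",[round(.47-.02*i,2) for i in range(24)])
for i,r in enumerate(z): print("x%.2f"%(.77-.02*i)," ".join("%3d"%v for v in r))
E
```

```text
small head in rack 56 [[-18.8, -57.9, 182.6], [-13.4, -43.5, 188.3], [-4.5, -27.7, 195.8]]
small head top 26 [[-18.0, -52.9, 186.1], [-13.2, -37.9, 188.6], [-7.6, -27.6, 191.3]]
big head 215 [[-14.6, 11.0, 182.6], [-6.6, 56.7, 190.1], [3.8, 92.3, 199.5]]
chest top local [ 1.068e+02 -1.000e-01] [149. 194.] 89.3702392578125
panel local [3.1 2.7] [139.  34.] 82.58779907226562
handle bar 145 [[-51.5, -31.8, 93.2], [-45.2, 5.1, 97.7], [-31.6, 37.2, 101.5]]
vice jaws 961 [[-60.4, -30.5, 36.9], [16.1, 9.7, 76.0], [63.7, 30.8, 84.2]]
small head in rack 66 [[-18.4, -61.1, 182.9], [-11.7, -44.0, 188.9], [-4.0, -30.1, 197.4]]
small head top 26 [[-17.3, -52.7, 186.1], [-11.7, -39.8, 188.6], [-5.7, -30.1, 191.5]]
big head 231 [[-14.1, 6.7, 183.7], [-5.0, 52.2, 191.7], [5.8, 89.4, 200.2]]
chest top local [105.3  -1.6] [144. 195.] 89.4840087890625
panel local [ 0.1 -1.4] [131.  18.] 89.14134979248047
handle bar 120 [[-52.9, -35.1, 92.8], [-47.0, 1.2, 98.5], [-31.8, 35.3, 102.3]]
vice jaws 724 [[-61.8, -30.3, 42.8], [6.2, 1.1, 78.2], [61.2, 27.6, 85.1]]
cols y [0.47, 0.45, 0.43, 0.41, 0.39, 0.37, 0.
[... 1649 characters left out ...]
 128 128 131 115 103 104  95   6   5   5   6   7  83  87  87  86   5   5   5   5   5  49
x0.45 125 130 129 128 116 105 101 103  95   8   7   5   3   6  79  88  84  85  82   5   6   9   5  50
x0.43   6 125 129 115 103 102 104 101   6   7   6   8   7   6   4  82  83  83  82  79   5   5   5   6
x0.41   6   6 103   5  96 104  98   5   4   4   5   6   6   6   7  82  83  82  82  10   4   5   5   4
x0.39   6   6   5   3   4   6   6   7   6  28  24   6   4   5   4   5  83  81  57  53  45   6   0   0
x0.37   7   8   5   4  24  23   6   9  24  27  25  26   4   5   7   6   7  58  59  54   4   0   0   0
x0.35   9   4   4  24  28  26  25   6  24  24  13  24  26  21   5   5   6  56   5   0   0   0   0   0
```

Run:
```python
from h import *
S=np.load("scene0.npz");w=cloud(S)
for u,v in[(415,10),(408,60),(392,140),(382,190),(375,235),(355,285),(330,315),(210,315)]: print(u,v,np.round(w[v,u],3))
T=np.load("top0.npz");w=cloud(T)
for u,v in[(214,330),(216,365),(205,405),(150,265)]: print(u,v,np.round(w[v,u],3))
```

```text
415 10 [0.084 0.442 0.846]
408 60 [0.081 0.44  0.804]
392 140 [0.077 0.44  0.72 ]
382 190 [0.082 0.43  0.64 ]
375 235 [ 0.751 -0.529 -0.875]
355 285 [ 0.594 -0.251 -0.872]
330 315 [0.112 0.445 0.33 ]
210 315 [0.392 0.538 0.013]
214 330 [0.2   0.463 0.12 ]
216 365 [-0.027  0.619 -0.877]
205 405 [0.097 0.432 0.476]
150 265 [0.402 0.663 0.001]
```

Call:
play_rows([
  [0, 0, -0.4, 0.81],
  [0, 0, -0.4, 0.81],
  [0, 0, -0.4, 0.81],
  [0, 0, -0.4, 0.81],
  [0, 0, -0.4, 0.81],
], jaw=58)

```text
time_s: 0.52
eef_pos: [0.1483, -0.5812, 0.2623]
tool_rot: [-3.128, 0.28, 0.0]
force: [-0.1, -0.7, 0.4]
grip_width: 0.68
gripper_force: 0.0
```

Call:
play_rows([
  [0.42, -1, 0, 0],
  [0.42, -1, 0, 0],
  [0.42, -1, 0, 0],
  [0.42, -1, 0, 0],
  [0.42, -1, 0, 0],
])

```text
time_s: 0.93
eef_pos: [0.2074, -0.4892, 0.262]
tool_rot: [-3.129, 0.274, 0.001]
force: [0.5, 0.5, 0.3]
grip_width: 0.657
gripper_force: 0.0
```

Call:
play_rows([
  [0.42, -1, 0, 0],
  [0.42, -1, 0, 0],
  [0.42, -1, 0, 0],
  [0.42, -1, 0, 0],
  [0.42, -1, 0, 0],
])

```text
time_s: 1.35
eef_pos: [0.2661, -0.3979, 0.2622]
tool_rot: [-3.129, 0.274, 0.001]
force: [1.0, -0.5, 0.9]
grip_width: 0.658
gripper_force: 0.0
```

Call:
play_rows([
  [0.42, -1, 0, 0],
  [0.42, -1, 0, 0],
  [0.42, -1, 0, 0],
  [0.42, -1, 0, 0],
  [0.42, -1, 0, 0],
])

```text
time_s: 1.77
eef_pos: [0.3248, -0.3067, 0.2622]
tool_rot: [-3.129, 0.274, 0.001]
force: [0.3, -1.0, 0.1]
grip_width: 0.66
gripper_force: 0.0
```

Call:
play_rows([
  [0.42, -1, 0, 0],
  [0.42, -1, 0, 0],
  [0.42, -1, 0, 0],
  [0.42, -1, 0, 0],
  [0.42, -1, 0, 0],
])

```text
time_s: 2.18
eef_pos: [0.3835, -0.2155, 0.2622]
tool_rot: [-3.129, 0.273, 0.001]
force: [0.2, 0.6, 0.2]
grip_width: 0.662
gripper_force: 0.0
```

Call:
play_rows([
  [0.42, -1, 0, 0],
  [0.42, -1, 0, 0],
  [0.42, -1, 0, 0],
  [0.42, -1, 0, 0],
  [0.42, -1, 0, 0],
])

```text
time_s: 2.6
eef_pos: [0.4422, -0.1243, 0.2623]
tool_rot: [-3.13, 0.273, 0.001]
force: [0.1, -1.1, -0.0]
grip_width: 0.662
gripper_force: 0.0
```

Call:
play_rows([
  [0.42, -1, 0, 0],
  [0.42, -1, 0, 0],
  [0.2, -0.8, 0, 0],
  [0, 0, 0, 0],
])

```text
time_s: 2.93
eef_pos: [0.4727, -0.0716, 0.2618]
tool_rot: [-3.129, 0.268, 0.002]
force: [0.1, -0.2, -0.5]
grip_width: 0.661
gripper_force: 0.0
```

```bash
cat >> h.py <<'E'
def wrist(name=None):
    from plant import telemetry, eyes
    s=telemetry.get_state();r=eyes.read_camera("wrist")
    M=np.eye(4);M[:3,:3]=R.from_rotvec(s["tool_rot"]).as_matrix();M[:3,3]=s["eef_pos"]
    w=cloud(r,M@r["T_tool_cam"])
    if name: cv2.imwrite(f"pics/{name}.png",r["img"][:,:,::-1])
    ax=M[:3,0];print("tcp",np.round(s["eef_pos"],4),"yaw",round(float(np.degrees(np.arctan2(ax[1],ax[0]))),2),"q6",round(s["joint_positions"][5],2),"t",s["time_s"])
    return w,r["img"],s,M@r["T_tool_cam"],r
E
python3 - <<'E'
from h import *
w,im,s,C,r=wrist("w1")
print("cam",np.round(C,3).tolist())
rk=(.555,.059,np.radians(-10))
l=pick(w,im,(-.06,.06,-.1,-.012,.181,.192),rk);pr("head",l)
if len(l)>8: q=cv2.minAreaRect((l[:,:2]*1000).astype(np.float32));print(q)
l=pick(w,im,(-.05,.05,-.1,.1,.167,.177),rk);pr("board",l)
E
```

```text
tcp [ 0.4727 -0.0716  0.2618] yaw -9.81 q6 1.52 t 2.9333
cam [[-0.169, 0.94, 0.297, 0.554], [-0.986, -0.161, -0.053, -0.086], [-0.002, -0.301, 0.953, 0.423], [0.0, 0.0, 0.0, 1.0]]
head 783 [[-15.7, -60.4, 181.4], [-7.6, -40.0, 185.6], [-1.4, -29.8, 189.6]]
((-8.6607084274292, -46.23037338256836), (16.13808250427246, 34.94291687011719), 0.8184099793434143)
board 16755 [[-31.3, -92.6, 169.6], [13.0, -19.0, 171.2], [37.2, 55.8, 172.6]]
```

View pics/w1.png

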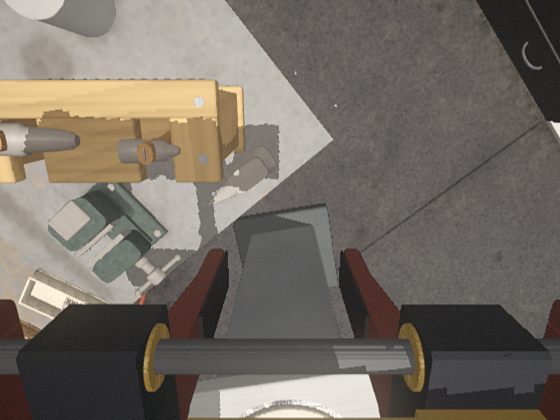

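The wrist picture shows the small hammer at (150,152), its head spanning columns 118–182 with the peen tapering to the right and the stub at (145,152). The big hammer's peen ends at (78,140), so there is room for the fingers.

Call:
play_rows([
  [0.49, -0.96, 0, 0],
  [0.49, -0.96, 0, 0],
  [0.49, -0.96, 0, 0],
  [0.49, -0.96, 0, 0],
  [0.49, -0.96, 0, 0],
], jaw=58)

```text
time_s: 3.4
eef_pos: [0.5372, 0.0118, 0.2625]
tool_rot: [3.129, -0.275, -0.0]
force: [0.1, 0.2, 0.2]
grip_width: 0.663
gripper_force: 0.0
```

Call:
play_rows([
  [0, 0, 0.5, 0],
  [0, 0, 0.5, 0],
  [0, 0, 0.5, 0],
  [0, 0, 0.5, 0],
  [0, 0, 0, 0],
])

```text
time_s: 3.82
eef_pos: [0.5356, 0.0112, 0.2194]
tool_rot: [3.129, -0.276, -0.007]
force: [-0.4, -0.0, 0.0]
grip_width: 0.662
gripper_force: 0.0
```

Run:
```python
from h import *
w,im,s,C,r=wrist("w2")
rk=(.555,.059,np.radians(-10))
l=pick(w,im,(-.04,.03,-.1,-.012,.181,.192),rk);pr("head",l)
pr("stub",pick(w,im,(-.04,.03,-.07,-.022,.1925,.2),rk))
```

```text
tcp [0.5356 0.0112 0.2194] yaw -10.07 q6 1.7 t 3.8167
head 931 [[-14.6, -59.7, 181.4], [-5.5, -40.2, 185.8], [-0.9, -29.8, 189.5]]
stub 324 [[-14.7, -54.5, 192.7], [-8.4, -49.8, 194.0], [-2.3, -45.7, 196.7]]
```

View pics/w2.png

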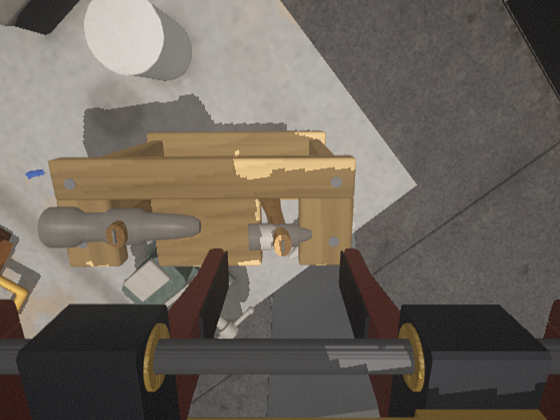

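The hammer head is at columns 248–312, row 236, with the stub at (283,238), between the two fingertips. I go down and close.

Call:
play_rows([
  [0.11, -0.1, 0.55, 0],
  [0, 0, 0.55, 0],
  [0, 0, 0.55, 0],
  [0, 0, 0.55, 0],
  [0, 0, 0, 0],
])

```text
time_s: 4.28
eef_pos: [0.5383, 0.0138, 0.1749]
tool_rot: [3.129, -0.273, -0.008]
force: [1.3, 0.4, -0.7]
grip_width: 0.662
gripper_force: 0.0
```

Call:
play_rows([
  [0, 0, 0, 0],
  [0, 0, 0, 0],
  [0, 0, 0, 0],
  [0, 0, 0, 0],
  [0, 0, 0, 0],
], jaw=20, newtons=25)

```text
time_s: 4.7
eef_pos: [0.5403, 0.0152, 0.181]
tool_rot: [-3.127, 0.271, -0.006]
force: [-0.7, 6.7, 6.7]
grip_width: 0.372
gripper_force: 23.0
```

Call:
play_rows([
  [0, 0, 0, 0],
  [0, 0, 0, 0],
  [0, 0, 0, 0],
])

```text
time_s: 4.95
eef_pos: [0.5404, 0.0154, 0.1816]
tool_rot: [-3.127, 0.271, -0.007]
force: [-0.1, 5.9, 7.8]
grip_width: 0.364
gripper_force: 23.1
```

Call:
play_rows([
  [0, 0, -0.4, 0],
  [0, 0, -0.4, 0],
  [0, 0, -0.4, 0],
  [0, 0, -0.2, 0],
  [0, 0, 0, 0],
])

```text
time_s: 5.37
eef_pos: [0.5398, 0.0133, 0.2078]
tool_rot: [3.129, -0.274, 0.002]
force: [-0.7, -0.5, -2.5]
grip_width: 0.3
gripper_force: 33.3
```

Run:
```python
from h import *
w,im,s,C,r=wrist("w3")
print(s["force"],s["torque"],s["gripper_force"],s["grip_width"])
rk=(.555,.059,np.radians(-10))
pr("head",pick(w,im,(-.04,.03,-.1,-.022,.181,.25),rk))
```

```text
tcp [0.5398 0.0133 0.2078] yaw -10.02 q6 1.71 t 5.3667
[-0.67011937 -0.53548133 -2.45405612] [-0.24748521  0.04173868  0.0501743 ] 33.34860997861597 0.3001111949318116
head 4537 [[-14.1, -69.1, 191.2], [-1.3, -48.8, 218.3], [4.8, -26.8, 248.4]]
```

View pics/w3.png

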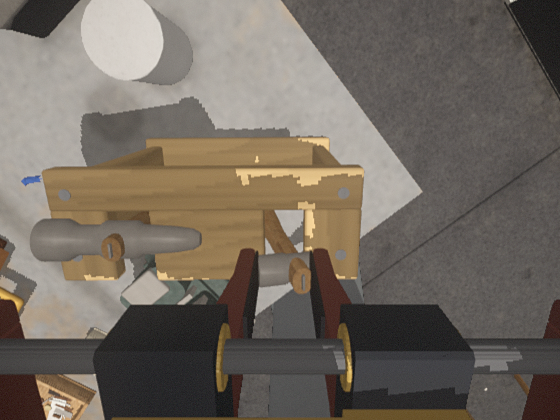

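Lifted: the head sits between the fingers at (258–315, 270), the stub is at (300,275), and the weight is carried. One finger bears on the tapered peen, so I draw it out gently and check.

Call:
play_rows([
  [-0.3, 0, 0, 0],
  [-0.5, 0, 0, 0],
  [-0.6, 0, 0, 0],
  [-0.6, 0, 0, 0],
  [-0.6, 0, 0, 0],
], newtons=30)

```text
time_s: 5.83
eef_pos: [0.4872, 0.0231, 0.2059]
tool_rot: [-3.129, 0.273, 0.002]
force: [-0.4, -0.6, -1.6]
grip_width: 0.296
gripper_force: 38.0
```

Call:
play_rows([
  [-0.6, 0, 0, 0],
  [-0.6, 0, 0, 0],
  [-0.4, 0, 0, 0],
  [0, 0, 0, 0],
])

```text
time_s: 6.17
eef_pos: [0.4556, 0.0288, 0.2067]
tool_rot: [-3.129, 0.273, 0.0]
force: [0.1, -0.3, -2.4]
grip_width: 0.297
gripper_force: 38.0
```

Run:
```python
from h import *
from plant import eyes
w,im,s,C,r=wrist("w4")
print(s["force"],s["torque"],s["gripper_force"],s["grip_width"])
r=eyes.read_camera("scene");np.savez("scene1.npz",**r)
a=cv2.resize(r["img"][110:240,270:400],None,fx=3.4,fy=3.4,interpolation=cv2.INTER_CUBIC)
b=cv2.resize(im,(590,442))
cv2.imwrite("pics/s4.png",a[:,:,::-1])
```

```text
tcp [0.4556 0.0288 0.2067] yaw -9.96 q6 1.73 t 6.1667
[ 0.14506312 -0.27431128 -2.36133797] [ 0.0653111  -0.0304186   0.00326477] 38.040458230862555 0.29713367429891363
```

View pics/s4.png

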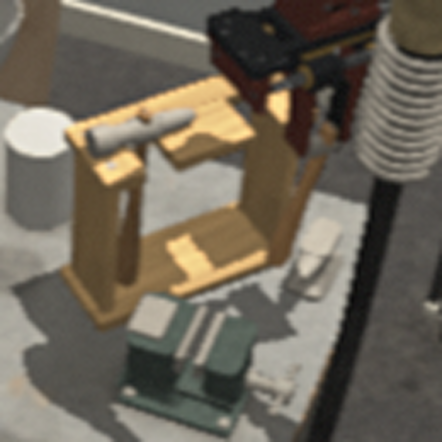

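The crop shows the hammer free of the rack in the gripper, with its handle running from (320,140) down to (280,260), leaning somewhat. I measure that lean.

Run:
```python
from h import *
S=np.load("scene1.npz");w=cloud(S);im=S["img"]
wood=lambda h:(h[...,0]<20)&(h[...,1]>90)
l=pick(w,im,(.38,.505,-.04,.09,.06,.205),None,wood)
for z in np.arange(.07,.2,.015):
    k=l[abs(l[:,2]-z)<.0075]
    if len(k)>2: print(round(z,3),len(k),np.round(np.median(k,0),3))
```

```text
0.1 25 [0.452 0.055 0.102]
0.115 27 [0.453 0.051 0.115]
0.13 24 [0.452 0.048 0.13 ]
0.145 24 [0.452 0.044 0.146]
0.16 19 [0.452 0.039 0.161]
0.175 21 [0.451 0.036 0.175]
0.19 17 [0.451 0.032 0.186]
```

Call:
play_rows([
  [0, 0, -0.3, 0.5],
  [0, 0, -0.3, 0.5],
  [0, 0, -0.3, 0.5],
  [0, 0, -0.3, 0.5],
  [0, 0, -0.3, 0.5],
])

```text
time_s: 6.68
eef_pos: [0.4573, 0.0283, 0.2366]
tool_rot: [3.066, -0.684, -0.001]
force: [-1.0, -0.3, -1.2]
grip_width: 0.3
gripper_force: 38.0
```

Call:
play_rows([
  [-0.2, -0.5, 0, 0],
  [-0.32, -0.82, 0, 0],
  [-0.32, -0.82, 0, 0],
  [-0.32, -0.82, 0, 0],
  [-0.32, -0.82, 0, 0],
])

```text
time_s: 7.1
eef_pos: [0.4621, 0.1109, 0.2359]
tool_rot: [-3.068, 0.677, 0.001]
force: [0.7, -0.1, -1.7]
grip_width: 0.301
gripper_force: 38.0
```

Call:
play_rows([
  [-0.32, -0.82, 0, 0],
  [-0.32, -0.82, 0, 0],
  [-0.32, -0.82, 0, 0],
  [-0.32, -0.82, 0, 0],
  [-0.32, -0.82, 0, 0],
])

```text
time_s: 7.52
eef_pos: [0.4675, 0.199, 0.2358]
tool_rot: [3.068, -0.676, -0.001]
force: [-0.0, 0.0, -1.5]
grip_width: 0.299
gripper_force: 38.0
```

Call:
play_rows([
  [-0.32, -0.82, 0, 0],
  [-0.32, -0.82, 0, 0],
  [-0.2, -0.4, 0, 0],
  [0, 0, 0, 0],
])

```text
time_s: 7.85
eef_pos: [0.4692, 0.2433, 0.2356]
tool_rot: [3.068, -0.674, -0.002]
force: [-0.6, 0.1, -2.0]
grip_width: 0.298
gripper_force: 38.0
```

Call:
play_rows([
  [0.6, -0.4, 0, 0],
  [0.8, -0.5, 0, 0],
  [0.8, -0.5, 0, 0],
  [0.8, -0.5, 0, 0],
  [0.7, -0.4, 0, 0],
])

```text
time_s: 8.27
eef_pos: [0.5571, 0.2511, 0.2361]
tool_rot: [3.067, -0.679, -0.0]
force: [0.5, 0.2, -2.2]
grip_width: 0.298
gripper_force: 37.8
```

Run:
```python
from h import *
from plant import eyes
w,im,s,C,r=wrist("w5")
print(s["force"],s["torque"],s["gripper_force"],s["grip_width"])
wood=lambda h:(h[...,0]<20)&(h[...,1]>90)
for n in("scene","top"):
    r=eyes.read_camera(n);l=pick(cloud(r),r["img"],(.48,.64,.18,.34,.03,.21),None,wood)
    for z in np.arange(.05,.24,.015):
        k=l[abs(l[:,2]-z)<.0075]
        if len(k)>2: print(n,round(z,3),len(k),np.round(np.median(k,0),3))
    if len(l): print("min z",l[:,2].min())
```

```text
tcp [0.5571 0.2511 0.2361] yaw -24.99 q6 2.37 t 8.2667
[ 0.52099219  0.16109349 -2.17054547] [ 0.03559495  0.01280447 -0.03028066] 37.82209067518579 0.2976243186037541
scene 0.095 3 [0.506 0.334 0.096]
scene 0.11 16 [0.512 0.336 0.11 ]
scene 0.125 18 [0.559 0.274 0.127]
scene 0.14 26 [0.557 0.271 0.141]
scene 0.155 24 [0.557 0.269 0.155]
scene 0.17 19 [0.556 0.265 0.17 ]
scene 0.185 16 [0.555 0.262 0.184]
scene 0.2 14 [0.553 0.259 0.2  ]
scene 0.215 4 [0.551 0.258 0.208]
min z 0.036688711056227064
top 0.08 5 [0.502 0.335 0.082]
top 0.095 4 [0.505 0.335 0.097]
top 0.11 22 [0.509 0.335 0.11 ]
top 0.125 6 [0.529 0.339 0.124]
top 0.14 9 [0.553 0.271 0.138]
top 0.155 8 [0.554 0.268 0.154]
min z 0.03309939735319389
```

Call:
play_rows([
  [0, 0, 0.7, 0],
  [0, 0, 1, 0],
  [0, 0, 1, 0],
  [0, 0, 1, 0],
  [0, 0, 0.8, 0],
])

```text
time_s: 8.83
eef_pos: [0.5547, 0.2513, 0.1453]
tool_rot: [3.067, -0.679, -0.002]
force: [0.6, 0.3, -3.2]
grip_width: 0.299
gripper_force: 37.8
```

Call:
play_rows([
  [0, 0, 0.4, 0],
  [0, 0, 0.3, 0],
  [0, 0, 0.3, 0],
  [0, 0, 0.2, 0],
  [0, 0, 0, 0],
], newtons=15)

```text
time_s: 9.25
eef_pos: [0.5559, 0.2517, 0.1225]
tool_rot: [3.067, -0.679, -0.0]
force: [-0.3, -0.3, -2.3]
grip_width: 0.307
gripper_force: 17.0
```

Call:
play_rows([
  [0, 0, 0.3, 0],
  [-0.5, 0, 0.1, 0],
  [-0.5, 0, 0.1, 0],
  [-0.5, 0, 0.1, 0],
  [-0.5, 0, 0.15, 0],
], newtons=10)

```text
time_s: 9.67
eef_pos: [0.5211, 0.2694, 0.113]
tool_rot: [-3.063, 0.679, -0.01]
force: [-4.4, -2.2, 16.0]
grip_width: 0.307
gripper_force: 16.1
```

Call:
play_rows([
  [-0.45, 0, 0.2, 0],
  [-0.45, 0, 0.23, 0],
  [-0.4, 0, 0.27, 0],
  [-0.4, 0, 0.3, 0],
  [0, 0, 0, 0],
])

```text
time_s: 10.08
eef_pos: [0.4881, 0.2848, 0.0898]
tool_rot: [-3.065, 0.676, -0.002]
force: [-1.7, 0.9, 1.5]
grip_width: 0.306
gripper_force: 12.1
```

Run:
```python
from h import *
from plant import eyes
w,im,s,C,r=wrist("w6")
print(s["force"],s["torque"],s["gripper_force"],s["grip_width"])
wood=lambda h:(h[...,0]<20)&(h[...,1]>90)
for n in("scene",):
    r=eyes.read_camera(n);l=pick(cloud(r),r["img"],(.45,.66,.18,.325,.005,.15),None,wood)
    for z in np.arange(.01,.15,.01):
        k=l[abs(l[:,2]-z)<.005]
        if len(k)>2: print(n,round(z,3),len(k),np.round(np.median(k,0),3))
```

```text
tcp [0.4881 0.2848 0.0898] yaw -24.88 q6 2.47 t 10.0833
[-1.66640188  0.92769134  1.51549692] [0.22154452 0.09657593 0.08055416] 12.05955772435054 0.30591824639137977
scene 0.01 5 [0.562 0.281 0.014]
scene 0.02 11 [0.563 0.28  0.022]
scene 0.03 11 [0.552 0.28  0.03 ]
scene 0.04 11 [0.541 0.281 0.039]
scene 0.09 14 [0.478 0.284 0.093]
scene 0.1 25 [0.478 0.283 0.099]
scene 0.11 9 [0.487 0.307 0.109]
scene 0.12 10 [0.481 0.292 0.119]
scene 0.13 14 [0.478 0.292 0.131]
scene 0.14 15 [0.471 0.274 0.141]
```

Call:
play_rows([
  [-0.3, 0, 0.4, 0],
  [-0.3, 0, 0.45, 0],
  [-0.25, 0, 0.5, 0],
  [-0.2, 0, 0.5, 0],
  [0, 0, 0.3, 0],
])

```text
time_s: 10.6
eef_pos: [0.4691, 0.2923, 0.0438]
tool_rot: [-3.067, 0.679, 0.001]
force: [-8.8, -4.0, 24.5]
grip_width: 0.291
gripper_force: 9.4
```

Call:
play_rows([
  [0.5, 0.14, 0, 0],
  [0.5, 0.14, 0, 0],
  [0.5, 0.14, 0, 0],
  [0.5, 0.14, 0, 0],
  [0.2, 0.06, 0, 0],
])

```text
time_s: 11.02
eef_pos: [0.5057, 0.2604, 0.044]
tool_rot: [3.066, -0.682, -0.0]
force: [-0.5, 0.3, 0.2]
grip_width: 0.292
gripper_force: 9.5
```

Run:
```python
from h import *
from plant import eyes
w,im,s,C,r=wrist("w7")
print(s["force"],s["torque"],s["gripper_force"],s["grip_width"])
wood=lambda h:(h[...,0]<20)&(h[...,1]>90)
for n in("scene","top"):
    r=eyes.read_camera(n);l=pick(cloud(r),r["img"],(.45,.66,.18,.325,.005,.08),None,wood)
    for x in np.arange(.46,.64,.02):
        k=l[abs(l[:,0]-x)<.01]
        if len(k)>2: print(n,round(x,3),len(k),np.round(np.median(k,0),3))
```

```text
tcp [0.5057 0.2604 0.044 ] yaw -25.08 q6 2.42 t 11.0167
[-0.5339105   0.25047735  0.1790082 ] [0.25304812 0.05227769 0.05987253] 9.459414491720963 0.2916006099621022
scene 0.48 13 [0.488 0.253 0.063]
scene 0.5 41 [0.501 0.26  0.05 ]
scene 0.52 10 [0.524 0.252 0.039]
scene 0.54 13 [0.538 0.248 0.034]
```

Call:
play_rows([
  [0, 0, 0, 0],
  [0, 0, 0, 0],
  [0, 0, 0, 0],
  [0, 0, 0, 0],
  [0, 0, 0, 0],
], jaw=70)

```text
time_s: 11.58
eef_pos: [0.5043, 0.2622, 0.0446]
tool_rot: [3.067, -0.679, -0.0]
force: [0.2, 0.2, 0.4]
grip_width: 0.626
gripper_force: 0.0
```

Call:
play_rows([
  [0, 0, -0.6, 0],
  [0, 0, -1, 0],
  [0, 0, -1, 0],
  [0, 0, -1, 0],
  [0, 0, -1, 0],
])

```text
time_s: 12.0
eef_pos: [0.5045, 0.2621, 0.1387]
tool_rot: [-3.067, 0.679, -0.001]
force: [0.2, 0.6, -0.4]
grip_width: 0.797
gripper_force: 0.0
```

Call:
play_rows([
  [-0.6, 0, -0.6, 0],
  [-1, 0, -0.5, 0],
  [-1, 0, 0, 0],
  [-1, 0, 0, 0],
  [0, 0, 0, 0],
])

```text
time_s: 12.42
eef_pos: [0.4364, 0.2942, 0.1598]
tool_rot: [-3.067, 0.675, 0.001]
force: [-0.1, -0.7, 0.3]
grip_width: 0.794
gripper_force: 0.0
```

Run:
```python
from h import *
w,im,s,C,r=wrist("w8")
l=pick(w,im,(.42,.68,.16,.34,.01,.06))
pr("pts",l)
q=cv2.minAreaRect((l[:,:2]*1000).astype(np.float32));print(q)
wood=lambda h:(h[...,0]<20)&(h[...,1]>90)
l=pick(w,im,(.42,.68,.16,.34,.008,.06),None,wood);pr("wood",l)
m=l[:,:2].mean(0);u,sv,v=np.linalg.svd(l[:,:2]-m);print(m,np.degrees(np.arctan2(v[0,1],v[0,0])),sv[:2]);t=(l[:,:2]-m)@v[0];print(m+v[0]*t.min(),m+v[0]*t.max())
for a in np.linspace(t.min(),t.max(),8): 
    k=l[abs(t-a)<.008]; pr("%.3f"%a,k)
```

```text
tcp [0.4364 0.2942 0.1598] yaw -24.83 q6 2.53 t 12.4167
pts 4372 [[458.3, 163.3, 10.5], [504.6, 246.0, 14.5], [580.2, 337.8, 56.2]]
((512.242431640625, 243.10183715820312), (196.93333435058594, 149.97915649414062), 79.23957061767578)
wood 2548 [[459.7, 232.3, 9.9], [529.6, 251.0, 13.9], [582.1, 338.6, 52.3]]
[0.52952174 0.27271515] 131.16037652729904 [2.6115919  0.96998886]
[0.57455073 0.22120712] [0.46658334 0.34470949]
-0.068 150 [[574.7, 228.2, 10.3], [580.7, 233.1, 14.1], [587.2, 241.4, 16.2]]
-0.045 435 [[551.2, 235.2, 9.3], [562.7, 241.6, 13.2], [574.3, 247.2, 15.5]]
-0.022 327 [[524.6, 243.7, 9.3], [535.5, 249.1, 12.6], [546.1, 254.3, 14.3]]
0.002 161 [[498.4, 251.2, 10.0], [512.3, 256.2, 13.2], [519.6, 259.8, 15.1]]
0.025 38 [[487.4, 259.7, 9.7], [490.0, 263.8, 13.2], [493.4, 266.3, 14.4]]
0.049 299 [[513.8, 330.5, 15.9], [522.4, 336.0, 40.9], [529.4, 339.4, 57.6]]
0.072 102 [[465.0, 321.5, 22.0], [474.4, 330.2, 37.5], [507.1, 339.7, 39.7]]
0.096 104 [[453.7, 327.4, 36.4], [458.3, 331.8, 39.3], [465.6, 337.2, 41.2]]
```

View pics/w8.png

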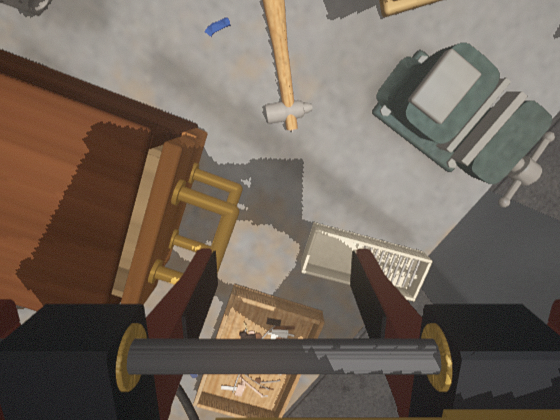

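The hammer lies flat on the bench: head at (288,112), stub at (290,128), handle running up out of the picture, and nothing is disturbed. Next I turn to the chest yaw, close the fingers and go behind the drawer bar, measuring again before the pull.

Call:
play_rows([
  [0, 0, 0, -0.9],
  [0, 0, 0, -1],
  [0, 0, 0, -1],
  [0, 0, 0, -1],
  [0, 0, 0, -1],
])

```text
time_s: 12.88
eef_pos: [0.4395, 0.2921, 0.1586]
tool_rot: [3.139, 0.128, -0.0]
force: [0.4, -0.3, 0.3]
grip_width: 0.799
gripper_force: 0.0
```

Call:
play_rows([
  [0, 0, 0, -1],
  [0, 0, 0, -1],
  [0, 0, 0, -1],
  [0, 0, 0, -1],
  [0, 0, 0, -1],
])

```text
time_s: 13.3
eef_pos: [0.4396, 0.2921, 0.1585]
tool_rot: [2.998, 0.936, -0.0]
force: [0.6, -0.4, 1.1]
grip_width: 0.798
gripper_force: 0.0
```

Call:
play_rows([
  [0, 0, 0, -1],
  [0, 0, 0, -0.75],
  [0, 0, 0, 0],
  [0, 0, 0, 0],
])

```text
time_s: 13.63
eef_pos: [0.4395, 0.2922, 0.1586]
tool_rot: [2.905, 1.196, -0.0]
force: [-0.3, -0.8, -1.3]
grip_width: 0.796
gripper_force: 0.0
```

Run:
```python
from h import *
w,im,s,C,r=wrist("w9")
ch=(.471,.379,np.radians(45))
l=pick(w,im,(-.03,.03,-.06,.06,.106,.117),ch);pr("panel",l)
l=pick(w,im,(-.07,-.035,-.03,.03,.09,.105),ch);pr("bar",l)
l=pick(w,im,(.0,.1,-.07,.07,.119,.13),ch);pr("board",l)
l=pick(w,im,(-.06,.03,-.06,.06,.09,.118),ch)
q=[np.polyfit(k[:,1],k[:,0],1) for k in [pick(w,im,(-.01,.012,-.06,.06,.108,.116),ch)]];print(q)
# hammer head grey
g=lambda h:(h[...,1]<60)
T=np.load("scene0.npz")
l=pick(w,im,(.4,.68,.2,.3,.009,.03));pr("hammer",l)
```

```text
tcp [0.4395 0.2922 0.1586] yaw 44.75 q6 1.31 t 13.6333
panel 4457 [[-6.2, -56.4, 109.4], [-0.5, -0.3, 111.1], [5.1, 56.5, 112.4]]
bar 1470 [[-50.5, -29.0, 93.5], [-45.0, 1.1, 97.4], [-37.6, 28.9, 99.1]]
board 21650 [[11.2, -65.8, 121.6], [29.9, -0.7, 123.2], [47.2, 64.9, 124.5]]
[array([ 0.00995125, -0.0005114 ])]
hammer 2740 [[494.3, 225.0, 9.7], [554.6, 245.0, 13.4], [610.4, 275.1, 15.9]]
```

Call:
play_rows([
  [0.6, -0.4, 0, 0],
  [0.6, -0.4, 0, 0],
  [0.6, -0.4, 0, 0],
  [0.6, -0.4, 0, 0],
  [0.63, -0.36, 0, 0],
], jaw=0)

```text
time_s: 14.1
eef_pos: [0.4547, 0.3636, 0.1586]
tool_rot: [2.905, 1.197, -0.0]
force: [0.0, -0.5, -0.6]
grip_width: 0.457
gripper_force: 0.0
```

Call:
play_rows([
  [0, 0, 0, 0],
  [0, 0, 0.6, 0],
  [0, 0, 0.7, 0],
  [0, 0, 0.7, 0],
  [0, 0, 0.4, 0],
])

```text
time_s: 14.52
eef_pos: [0.4535, 0.3616, 0.107]
tool_rot: [2.903, 1.198, -0.006]
force: [0.2, -0.2, -0.7]
grip_width: 0.076
gripper_force: 0.0
```

Call:
play_rows([
  [0, 0, 0.5, 0],
  [0, 0, 0.5, 0],
  [0, 0, 0.4, 0],
  [0, 0, 0, 0],
])

```text
time_s: 14.85
eef_pos: [0.4537, 0.3622, 0.0801]
tool_rot: [2.903, 1.199, -0.005]
force: [0.8, -0.5, -0.7]
grip_width: 0.007
gripper_force: 0.0
```

Call:
play_rows([
  [-0.4, 0, 0, 0],
  [-0.6, 0, 0, 0],
  [-0.6, 0, 0, 0],
  [-0.6, 0, 0, 0],
  [-0.6, 0, 0, 0],
])

```text
time_s: 15.27
eef_pos: [0.4148, 0.3236, 0.0835]
tool_rot: [-2.902, -1.2, -0.004]
force: [0.7, 1.8, -0.8]
grip_width: 0.007
gripper_force: 1.2
```

Call:
play_rows([
  [-0.5, 0, 0, 0],
  [-0.4, 0, 0, 0],
  [-0.3, 0, 0, 0],
  [-0.3, 0, 0, 0],
  [0, 0, 0, 0],
])

```text
time_s: 15.68
eef_pos: [0.3958, 0.3046, 0.0841]
tool_rot: [-2.9, -1.199, -0.016]
force: [9.0, 10.9, -6.8]
grip_width: 0.006
gripper_force: 7.0
```

Call:
play_rows([
  [0.4, 0, 0, 0],
  [0, 0, -0.8, 0],
  [0, 0, -1, 0],
  [0, 0, -1, 0],
  [0, 0, -1, 0],
])

```text
time_s: 16.1
eef_pos: [0.3991, 0.3075, 0.1594]
tool_rot: [2.903, 1.199, -0.002]
force: [-0.6, -0.3, 0.2]
grip_width: 0.004
gripper_force: 0.0
```

Call:
play_rows([
  [0.3, 0.7, -0.6, 0],
  [0.4, 0.95, 0, 0],
  [0.4, 0.95, 0, 0],
  [0.4, 0.95, 0, 0],
  [0.4, 0.95, 0, 0],
], jaw=50)

```text
time_s: 16.52
eef_pos: [0.4905, 0.2704, 0.1709]
tool_rot: [2.903, 1.2, -0.001]
force: [-0.2, -0.1, 0.1]
grip_width: 0.343
gripper_force: 0.0
```

Call:
play_rows([
  [0.4, 0.95, 0, 0],
  [0.4, 0.95, 0, 0],
  [0.4, 0.95, 0, 0],
  [0.4, 0.9, 0, 0],
  [0, 0, 0, -1],
])

```text
time_s: 16.93
eef_pos: [0.5677, 0.2383, 0.1697]
tool_rot: [2.837, 1.345, -0.002]
force: [-0.1, 0.3, 0.3]
grip_width: 0.575
gripper_force: 0.0
```

Call:
play_rows([
  [0, 0, 0, -1],
  [0, 0, 0, -1],
  [0, 0, 0, -1],
  [0, 0, 0, -1],
  [0, 0, 0, -1],
])

```text
time_s: 17.35
eef_pos: [0.5653, 0.2402, 0.1705]
tool_rot: [2.385, 2.044, -0.002]
force: [0.3, 0.8, -0.6]
grip_width: 0.57
gripper_force: 0.0
```

Call:
play_rows([
  [0, 0, 0, -1],
  [0, 0, 0, -1],
  [0, 0, 0, -1],
  [0, 0, 0, -1],
  [0, 0, 0, -1],
])

```text
time_s: 17.77
eef_pos: [0.5653, 0.2402, 0.1705]
tool_rot: [-1.775, -2.592, 0.002]
force: [0.2, -0.5, 0.0]
grip_width: 0.568
gripper_force: 0.0
```

Call:
play_rows([
  [0, 0, 0, -1],
  [0, 0, 0, -1],
  [0, 0, 0, -1],
  [0, 0, 0, -1],
  [0, 0, 0, -1],
])

```text
time_s: 18.18
eef_pos: [0.5652, 0.2402, 0.1706]
tool_rot: [-1.043, -2.963, 0.002]
force: [-0.9, -0.2, -0.1]
grip_width: 0.571
gripper_force: 0.0
```

Call:
play_rows([
  [0, 0, 0, -1],
  [0, 0, 0, -1],
  [0, 0, 0, -1],
  [0, 0, 0, -0.4],
  [0, 0, 0, 0],
])

```text
time_s: 18.6
eef_pos: [0.5653, 0.2402, 0.1705]
tool_rot: [-0.508, -3.1, 0.001]
force: [0.3, 0.6, 0.1]
grip_width: 0.571
gripper_force: 0.0
```

```bash
cat > ham.py <<'E'
from h import *
w,im,s,C,r=wrist("w10")
l=pick(w,im,(.40,.68,.205,.3,.008,.03));
from plant import eyes
out=[l]
for n in("top","scene"):
    r=eyes.read_camera(n);out.append(pick(cloud(r),r["img"],(.40,.68,.205,.3,.009,.03)))
for l in out:
    if len(l)<30: print(len(l));continue
    d=np.array([np.cos(np.radians(161)),np.sin(np.radians(161))]);n=np.array([-d[1],d[0]])
    o=np.array([.55,.243])
    for _ in range(2):
        q=(l[:,:2]-o);t=q@d;u=q@n
        prof=[(a,)+tuple(np.percentile(u[abs(t-a)<.004],[4,96])) for a in np.arange(-.08,.1,.008) if (abs(t-a)<.004).sum()>5]
    print(len(l),"t range",np.round(np.percentile(t,[.5,99.5]),4))
    print([(round(a*1000),round(x*1000),round(y*1000)) for a,x,y in prof])
E
python3 ham.py
```

```text
tcp [0.5653 0.2402 0.1705] yaw 161.38 q6 -0.9 t 18.6
2401 t range [-0.0635  0.0653]
[(-64, -12, 3), (-56, -13, 4), (-48, -13, 4), (-40, -12, 4), (-32, -11, 4), (-24, -10, 4), (-16, -9, 4), (-8, -8, 4), (0, -7, 4), (8, -6, 4), (16, -6, 4), (24, -5, 5), (32, -5, 5), (40, -16, 8), (48, -17, 18), (56, -17, 12), (64, -3, 6)]
137 t range [-0.0229  0.0664]
[(-8, -6, 4), (0, -4, 3), (8, -6, 5), (16, -4, 3), (24, -5, 6), (32, -3, 6), (40, -5, 5), (48, -15, 19), (56, -16, 18), (64, -2, 7)]
140 t range [-0.0654  0.0377]
[(-64, -11, -3), (-56, -14, 1), (-48, -13, 3), (-40, -12, 2), (-32, -12, 3), (-24, -10, 3), (-16, -10, 2), (-8, -9, 2), (0, -8, 3), (8, -9, 1), (16, -9, 2), (24, -6, 3)]
```

Hammer found: origin about (0.5505, 0.2444), heading 163.7°. I descend astride the handle, 18 mm to the side away from the rack, so that closing pulls it clear.

Call:
play_rows([
  [-0.24, 0.45, 0, -0.38],
  [-0.24, 0.45, 0.4, 0],
  [0, 0, 1, 0],
  [0, 0, 1, 0],
  [0, 0, 1, 0],
], jaw=70)

```text
time_s: 19.17
eef_pos: [0.5801, 0.2549, 0.1021]
tool_rot: [0.45, 3.109, 0.0]
force: [-0.6, -0.0, 0.4]
grip_width: 0.798
gripper_force: 0.0
```

Call:
play_rows([
  [0, 0, 1, 0],
  [0, 0, 1, 0],
  [0, 0, 0.8, 0],
  [0, 0, 0.6, 0],
  [0, 0, 0, 0],
])

```text
time_s: 19.58
eef_pos: [0.5782, 0.2541, 0.0311]
tool_rot: [-0.449, -3.105, 0.004]
force: [-0.1, 0.0, -0.2]
grip_width: 0.799
gripper_force: 0.0
```

Call:
play_rows([
  [0, 0, 0.5, 0],
  [0, 0, 0.4, 0],
  [0, 0, 0.3, 0],
  [0, 0, 0, 0],
])

```text
time_s: 19.92
eef_pos: [0.5794, 0.2545, 0.0093]
tool_rot: [-0.448, -3.108, 0.001]
force: [-0.2, 0.0, 0.2]
grip_width: 0.799
gripper_force: 0.0
```

Call:
play_rows([
  [0, 0, 0, 0],
  [0, 0, 0, 0],
  [0, 0, 0, 0],
  [0, 0, 0, 0],
  [0, 0, 0, 0],
], jaw=5, newtons=8)

```text
time_s: 20.33
eef_pos: [0.5803, 0.2546, 0.0112]
tool_rot: [0.448, 3.108, -0.0]
force: [0.3, -1.6, 1.4]
grip_width: 0.461
gripper_force: 0.7
```

Call:
play_rows([
  [0, 0, 0, 0],
  [0, 0, 0, 0],
  [0, 0, 0, 0],
  [0, 0, 0, 0],
  [0, 0, 0, 0],
])

```text
time_s: 20.75
eef_pos: [0.58, 0.2549, 0.0109]
tool_rot: [0.448, 3.109, 0.0]
force: [0.2, -0.6, 2.1]
grip_width: 0.21
gripper_force: 7.5
```

```bash
sed -i 's/wrist("w10")/wrist("w11")/;s/radians(161)/radians(163.5)/g' ham.py; python3 ham.py
```

```text
tcp [0.58   0.2549 0.0109] yaw 163.6 q6 -0.92 t 20.75
9298 t range [-0.0615  0.0651]
[(-64, -30, -19), (-56, -31, -17), (-48, -30, -16), (-40, -29, -14), (-32, -29, -11), (-24, -29, -11), (-16, -37, -3), (-8, -23, -10), (0, -20, -9), (8, -18, -7), (16, -16, -6), (24, -15, -4), (32, -13, -3), (40, -11, 9), (48, -22, 13), (56, -22, 5), (64, -20, 3)]
65 t range [-0.0288  0.0673]
[(48, -21, 3), (56, -22, 6), (64, -19, 5)]
129 t range [-0.0572  0.023 ]
[(-32, -39, -11), (-24, -38, -11), (-16, -39, -3), (-8, -34, -6), (0, -21, -12), (8, -19, -10), (16, -17, -8)]
```

Call:
play_rows([
  [0, 0, 0, 0],
  [0, 0, 0, 0],
  [0, 0, 0, 0],
  [0, 0, 0, 0],
  [0, 0, 0, 0],
], newtons=40)

```text
time_s: 21.32
eef_pos: [0.5799, 0.2551, 0.0108]
tool_rot: [0.448, 3.109, 0.001]
force: [0.0, 0.8, 3.1]
grip_width: 0.169
gripper_force: 39.0
```

```bash
sed -i 's/wrist("w11")/wrist("w12")/' ham.py; python3 ham.py
```

```text
tcp [0.5799 0.2551 0.0108] yaw 163.6 q6 -0.92 t 21.3167
9282 t range [-0.0625  0.0661]
[(-64, -28, -14), (-56, -28, -13), (-48, -28, -13), (-40, -27, -13), (-32, -27, -13), (-24, -27, -13), (-16, -35, -5), (-8, -25, -13), (0, -25, -14), (8, -24, -13), (16, -23, -13), (24, -23, -12), (32, -22, -12), (40, -31, -12), (48, -35, 0), (56, -35, -4), (64, -21, -11), (72, -16, -15)]
94 t range [-0.0289  0.0679]
[(24, -22, -15), (32, -20, -13), (40, -20, -12), (48, -33, -3), (56, -34, 0), (64, -32, -10)]
126 t range [-0.0566  0.018 ]
[(-32, -37, -13), (-24, -41, -13), (-16, -37, -5), (-8, -29, -9), (0, -26, -16), (8, -25, -15), (16, -23, -15)]
```

Call:
play_rows([
  [0, 0, 0, 0],
  [0, 0, -0.3, 0],
  [0.03, 0, -0.4, 0],
  [0.06, 0, -0.4, 0],
  [0.1, 0, -0.4, 0],
], newtons=4)

```text
time_s: 21.88
eef_pos: [0.5761, 0.2556, 0.0412]
tool_rot: [-0.449, -3.109, 0.001]
force: [-1.0, -0.4, -1.4]
grip_width: 0.18
gripper_force: 3.9
```

Call:
play_rows([
  [0.13, 0, -0.4, 0],
  [0.05, 0, -0.15, 0],
  [0, 0, 0, 0],
  [0, 0, 0, 0],
])

```text
time_s: 22.22
eef_pos: [0.5732, 0.2569, 0.0522]
tool_rot: [0.448, 3.108, 0.001]
force: [0.1, -0.0, -0.8]
grip_width: 0.182
gripper_force: 3.9
```

Call:
play_rows([
  [0, 0, 0, 0],
  [0, 0, 0, 0],
  [0, 0, 0, 0],
  [0, 0, 0, 0],
], newtons=45)

```text
time_s: 22.55
eef_pos: [0.5727, 0.2568, 0.0512]
tool_rot: [-0.448, -3.109, 0.001]
force: [-0.0, 0.8, -0.8]
grip_width: 0.134
gripper_force: 44.3
```

```bash
cat > tilt.py <<'E'
from h import *
from plant import eyes
w,im,s,C,r=wrist("w13")
print(s["force"],s["grip_width"],s["gripper_force"])
M=np.eye(4);M[:3,:3]=R.from_rotvec(s["tool_rot"]).as_matrix();M[:3,3]=s["eef_pos"]
L=(w-M[:3,3])@M[:3,:3]   # tool coords
with np.errstate(invalid='ignore'):
    m=(abs(L[...,1])<.007)&(L[...,0]>-.06)&(L[...,0]<.12)&(L[...,2]>-.05)&(L[...,2]<.09)
l=L[m]
for a in np.arange(-.056,.12,.008):
    k=l[abs(l[:,0]-a)<.004]
    if len(k)>5: print(round(a*1000),len(k),"z top(above tcp) %.1f y %.1f"%(-np.percentile(k[:,2],20)*1000,np.median(k[:,1])*1000))
E
python3 tilt.py
```

```text
tcp [0.5727 0.2568 0.0512] yaw 163.59 q6 -0.92 t 22.55
[-0.02488214  0.80064409 -0.80228446] 0.13449703547756392 44.33388296977796
-32 178 z top(above tcp) 14.6 y -0.4
-24 482 z top(above tcp) 12.8 y 0.1
-16 447 z top(above tcp) 9.0 y 0.1
-8 501 z top(above tcp) 6.3 y 0.1
0 577 z top(above tcp) 26.3 y -0.4
8 821 z top(above tcp) 34.4 y 0.6
16 432 z top(above tcp) -7.5 y -0.4
24 386 z top(above tcp) -11.8 y -0.4
32 363 z top(above tcp) -15.7 y -0.4
40 367 z top(above tcp) -19.7 y -0.4
48 360 z top(above tcp) -23.0 y -0.5
56 345 z top(above tcp) -26.4 y -0.5
64 365 z top(above tcp) -30.1 y 0.1
72 405 z top(above tcp) -32.0 y 0.1
80 352 z top(above tcp) -37.9 y -0.5
88 331 z top(above tcp) -51.5 y 0.1
96 355 z top(above tcp) -51.5 y 0.1
104 375 z top(above tcp) -51.6 y 0.1
112 1298 z top(above tcp) 36.4 y -0.5
```

Call:
play_rows([
  [0, 0, -0.3, 0],
  [0, 0, -0.5, 0],
  [0, 0, -0.5, 0],
  [0, 0, -0.3, 0],
  [0, 0, 0, 0],
])

```text
time_s: 23.02
eef_pos: [0.574, 0.2574, 0.0868]
tool_rot: [0.448, 3.106, 0.003]
force: [0.6, 0.5, -1.6]
grip_width: 0.135
gripper_force: 44.8
```

```bash
sed -i 's/w13/w14/' tilt.py; python3 tilt.py
```

```text
tcp [0.574  0.2574 0.0868] yaw 163.6 q6 -0.92 t 23.0167
[ 0.5975151   0.45819742 -1.62569477] 0.13457852198731177 44.80632742859598
-32 86 z top(above tcp) 17.1 y 0.1
-24 525 z top(above tcp) 15.6 y -0.4
-16 471 z top(above tcp) 10.8 y 0.1
-8 524 z top(above tcp) 7.0 y 0.1
0 577 z top(above tcp) 17.5 y -0.4
8 871 z top(above tcp) 36.4 y 0.1
16 417 z top(above tcp) -10.6 y -0.4
24 368 z top(above tcp) -16.2 y -0.4
32 362 z top(above tcp) -21.3 y -0.7
40 341 z top(above tcp) -26.2 y -1.0
48 310 z top(above tcp) -30.5 y -1.0
56 328 z top(above tcp) -35.3 y -1.0
64 366 z top(above tcp) -39.5 y 0.1
72 320 z top(above tcp) -44.8 y 0.1
80 270 z top(above tcp) -50.4 y -0.5
88 246 z top(above tcp) -86.8 y 0.1
96 272 z top(above tcp) -86.7 y 0.1
104 272 z top(above tcp) -86.8 y 0.1
112 1220 z top(above tcp) 16.1 y -0.5
```

View pics/w14.png

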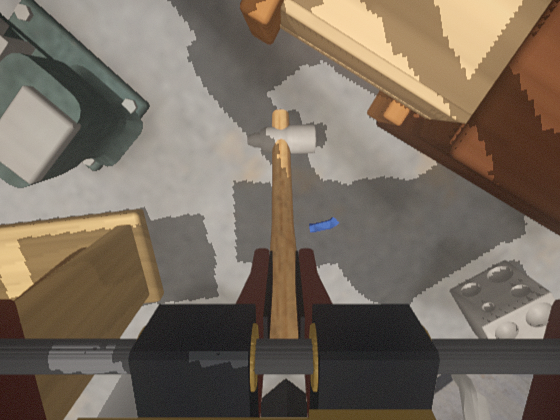

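The hammer hangs head-down in the grip: handle at (283,230), head at (290,137), clear of the chest and rack. I carry it over to the drawer, then turn it in line.

Call:
play_rows([
  [0, 0, -0.4, 0],
  [0, 0, -0.8, 0],
  [0, 0, -1, 0],
  [0, 0, -1, 0],
  [0, 0, -1, 0],
], newtons=55)

```text
time_s: 23.48
eef_pos: [0.5725, 0.2567, 0.1683]
tool_rot: [-0.448, -3.108, 0.001]
force: [-0.0, -0.0, -1.0]
grip_width: 0.132
gripper_force: 54.4
```

Call:
play_rows([
  [0, 0, -1, 0],
  [0, 0, -1, 0],
  [0, 0, -0.8, 0],
  [0, 0, -0.5, 0],
  [0.4, 0, 0, 0],
])

```text
time_s: 23.9
eef_pos: [0.5663, 0.2589, 0.2362]
tool_rot: [0.449, 3.106, 0.002]
force: [0.1, 1.2, -1.7]
grip_width: 0.127
gripper_force: 54.4
```

Call:
play_rows([
  [0.8, 0.03, 0, 0],
  [1, 0.03, 0, 0],
  [1, 0.03, 0, 0],
  [1, 0.03, 0, 0],
  [1, 0.03, 0, 0],
])

```text
time_s: 24.32
eef_pos: [0.4721, 0.2892, 0.2318]
tool_rot: [-0.448, -3.107, 0.002]
force: [0.2, 0.0, -1.1]
grip_width: 0.13
gripper_force: 54.4
```

Call:
play_rows([
  [1, 0.03, 0, 0],
  [1, 0.03, 0, 0],
  [1, 0.03, 0, 0],
  [0.7, 0.03, 0, 0],
  [0, 0, 0, 0.3],
])

```text
time_s: 24.73
eef_pos: [0.4009, 0.3131, 0.233]
tool_rot: [-0.493, -3.101, 0.0]
force: [0.4, -0.1, -1.6]
grip_width: 0.129
gripper_force: 54.4
```

Call:
play_rows([
  [0, 0, 0, 0.7],
  [0, 0, 0, 1],
  [0, 0, 0, 1],
  [0, 0, 0, 1],
  [0, 0, 0, 1],
])

```text
time_s: 25.15
eef_pos: [0.403, 0.3122, 0.2325]
tool_rot: [-1.245, -2.884, 0.002]
force: [0.0, -0.9, -1.9]
grip_width: 0.129
gripper_force: 54.4
```

Call:
play_rows([
  [0, 0, 0, 1],
  [0, 0, 0, 1],
  [0, 0, 0, 1],
  [0, 0, 0, 1],
  [0, 0, 0, 1],
])

```text
time_s: 25.57
eef_pos: [0.403, 0.3122, 0.2324]
tool_rot: [-1.949, -2.463, 0.003]
force: [-0.9, 0.5, -2.1]
grip_width: 0.132
gripper_force: 54.4
```

Call:
play_rows([
  [0, 0, 0, 1],
  [0, 0, 0, 1],
  [0, 0, 0, 1],
  [0, 0, 0, 1],
  [0, 0, 0, 1],
])

```text
time_s: 25.98
eef_pos: [0.403, 0.3122, 0.2324]
tool_rot: [-2.52, -1.875, 0.003]
force: [-0.6, 0.1, -2.2]
grip_width: 0.13
gripper_force: 54.4
```

Call:
play_rows([
  [0, 0, 0, 1],
  [0, 0, 0, 1],
  [0, 0, 0, 1],
  [0, 0, 0, 0.8],
  [0, 0, 0, 0],
])

```text
time_s: 26.4
eef_pos: [0.4031, 0.3122, 0.2325]
tool_rot: [2.84, 1.343, -0.003]
force: [-0.6, 0.1, -1.8]
grip_width: 0.127
gripper_force: 54.4
```

```bash
sed -i 's/w14/w15/' tilt.py
cat >> tilt.py <<'E'
ch=(.471,.379,np.radians(44.6))
l=pick(w,im,(-.1,-.06,-.06,-.02,.108,.117),ch);pr("panel R",l)
l=pick(w,im,(-.1,-.06,.02,.06,.108,.117),ch);pr("panel L",l)
l=pick(w,im,(.0,.1,-.07,.07,.119,.13),ch);pr("board",l)
l=pick(w,im,(-.06,.01,-.05,.05,.06,.085),ch);pr("floor",l)
c,sn=np.cos(ch[2]),np.sin(ch[2]);d=s["eef_pos"][:2]-np.array(ch[:2]);print("TCP xi,y,H:",np.round([(d[0]*c+d[1]*sn)*1000-15,(-d[0]*sn+d[1]*c)*1000,s["eef_pos"][2]*1000-72],1))
E
python3 tilt.py
```

```text
tcp [0.4031 0.3122 0.2325] yaw 50.62 q6 1.28 t 26.4
[-0.57149594  0.0982268  -1.84642519] 0.1265031901243305 54.42580942828499
-32 95 z top(above tcp) 17.2 y -0.1
-24 507 z top(above tcp) 15.8 y -0.1
-16 446 z top(above tcp) 10.9 y 0.4
-8 511 z top(above tcp) 7.7 y 0.4
0 560 z top(above tcp) 23.2 y -0.2
8 894 z top(above tcp) 34.5 y -0.7
16 412 z top(above tcp) -10.3 y -0.7
24 353 z top(above tcp) -15.9 y -0.8
32 333 z top(above tcp) -21.2 y -0.8
40 312 z top(above tcp) -26.1 y -1.4
48 290 z top(above tcp) -30.2 y -1.4
56 339 z top(above tcp) -35.2 y -0.3
64 338 z top(above tcp) -39.2 y -0.3
72 289 z top(above tcp) -44.1 y -1.5
80 71 z top(above tcp) -48.8 y -2.1
panel R 661 [[-81.2, -58.8, 108.8], [-75.3, -40.0, 110.9], [-70.0, -21.2, 112.3]]
panel L 681 [[-81.0, 21.2, 109.2], [-75.2, 39.9, 111.0], [-69.8, 58.7, 112.3]]
board 13913 [[11.4, -66.3, 121.4], [33.7, -5.4, 123.1], [57.0, 64.8, 124.5]]
floor 6798 [[-57.7, -47.6, 69.7], [-15.5, -4.0, 71.1], [8.5, 47.7, 72.5]]
TCP xi,y,H: [-1.103e+02  1.000e-01  1.605e+02]
```

Call:
play_rows([
  [0, 0, 0, 0.6],
  [0, 0, 0.3, 0.4],
  [0, 0, 0.6, 0],
  [0, 0, 0.7, 0],
  [0, 0, 0.7, 0],
])

```text
time_s: 26.87
eef_pos: [0.4033, 0.3122, 0.1861]
tool_rot: [2.902, 1.202, -0.001]
force: [0.4, -0.1, -2.9]
grip_width: 0.13
gripper_force: 54.4
```

Call:
play_rows([
  [0, 0, 0.7, 0],
  [0, 0, 0.37, 0],
  [0, 0, 0, 0],
  [0.3, 0, 0.19, 0],
  [0.4, 0, 0.25, 0],
])

```text
time_s: 27.28
eef_pos: [0.4143, 0.3228, 0.1586]
tool_rot: [-2.904, -1.197, -0.004]
force: [-0.3, 0.4, -0.9]
grip_width: 0.126
gripper_force: 54.4
```

Call:
play_rows([
  [0.4, 0, 0.25, 0],
  [0.4, 0, 0.25, 0],
  [0.4, 0, 0.2, 0],
  [0, 0, 0, 0],
])

```text
time_s: 27.62
eef_pos: [0.4311, 0.3398, 0.1418]
tool_rot: [2.904, 1.197, -0.003]
force: [-0.4, -0.1, -2.4]
grip_width: 0.129
gripper_force: 54.4
```

```bash
sed -i 's/w15/w16/' tilt.py; python3 tilt.py
```

```text
tcp [0.4311 0.3398 0.1418] yaw 44.81 q6 1.39 t 27.6167
[-0.3849544  -0.10055172 -2.42170357] 0.12870473815636213 54.43014042881259
-32 94 z top(above tcp) 17.2 y 0.2
-24 507 z top(above tcp) 15.6 y -0.1
-16 447 z top(above tcp) 10.8 y 0.4
-8 498 z top(above tcp) 7.3 y -0.1
0 565 z top(above tcp) 22.7 y 0.4
8 901 z top(above tcp) 34.9 y -0.7
16 423 z top(above tcp) -10.5 y -0.2
24 372 z top(above tcp) -16.0 y -0.2
32 360 z top(above tcp) -21.1 y -0.8
40 346 z top(above tcp) -26.0 y -0.3
48 317 z top(above tcp) -30.3 y -0.8
56 338 z top(above tcp) -35.2 y -0.3
64 278 z top(above tcp) -19.7 y -0.2
72 446 z top(above tcp) -17.9 y 0.0
80 475 z top(above tcp) -17.9 y 0.2
88 473 z top(above tcp) -18.0 y -0.2
96 491 z top(above tcp) -17.8 y 0.2
104 532 z top(above tcp) -17.8 y 0.2
112 556 z top(above tcp) -17.8 y 0.2
panel R 1132 [[-81.1, -58.9, 108.8], [-74.5, -40.8, 110.9], [-69.8, -22.2, 112.1]]
panel L 1158 [[-80.8, 22.1, 108.6], [-74.3, 40.6, 111.1], [-69.6, 58.8, 112.3]]
board 38736 [[12.5, -65.9, 121.8], [43.5, -0.6, 123.1], [70.0, 65.3, 124.4]]
floor 10812 [[-57.8, -47.6, 69.9], [-26.9, -7.1, 71.2], [3.0, 47.6, 72.4]]
TCP xi,y,H: [-70.9   0.1  69.8]
```

Call:
play_rows([
  [0.35, 0, 0, 0],
  [0.4, 0, 0, 0],
  [0, 0, 0, 0],
])

```text
time_s: 27.92
eef_pos: [0.4421, 0.3505, 0.1437]
tool_rot: [-2.904, -1.197, -0.002]
force: [-0.2, -0.4, -2.1]
grip_width: 0.127
gripper_force: 54.4
```

Call:
play_rows([
  [0, 0, 0, 0],
  [0.1, 0, 0.22, 0],
  [0.12, 0, 0.22, 0],
  [0.12, 0, 0.22, 0],
  [0.12, 0, 0.22, 0],
], newtons=6)

```text
time_s: 28.33
eef_pos: [0.4478, 0.3562, 0.1254]
tool_rot: [-2.905, -1.197, -0.0]
force: [-0.1, 0.4, 0.1]
grip_width: 0.057
gripper_force: 0.0
```

```bash
sed -i 's/w16/w17/' tilt.py; python3 tilt.py
```

```text
tcp [0.4478 0.3562 0.1254] yaw 44.79 q6 1.4 t 28.3333
[-0.10566605  0.36692092  0.14311044] 0.056596372770323644 0.0
-56 113 z top(above tcp) 12.7 y 0.5
-40 89 z top(above tcp) 3.9 y -0.1
-32 197 z top(above tcp) 2.0 y -0.1
-24 168 z top(above tcp) -2.0 y 0.4
-16 166 z top(above tcp) -6.1 y 0.1
-8 196 z top(above tcp) -9.5 y -0.2
0 263 z top(above tcp) 23.9 y -0.2
8 1557 z top(above tcp) 41.6 y -0.8
16 337 z top(above tcp) -22.7 y -0.2
24 334 z top(above tcp) -25.9 y 0.1
32 296 z top(above tcp) -29.0 y 0.3
40 43 z top(above tcp) -2.8 y -0.2
48 457 z top(above tcp) -1.7 y -0.2
56 499 z top(above tcp) -1.6 y -0.2
64 510 z top(above tcp) -1.7 y 0.1
72 539 z top(above tcp) -1.7 y 0.3
80 538 z top(above tcp) -1.7 y -0.2
88 596 z top(above tcp) -1.7 y -0.2
96 615 z top(above tcp) -1.7 y 0.2
104 646 z top(above tcp) -1.7 y -0.2
112 660 z top(above tcp) -1.6 y 0.2
board 57350 [[13.9, -65.9, 121.9], [55.4, -0.5, 123.2], [89.0, 65.1, 124.4]]
floor 10027 [[-57.5, -47.5, 70.0], [-27.5, 6.9, 71.2], [-3.1, 47.5, 72.4]]
TCP xi,y,H: [-47.5   0.   53.4]
```

The hammer slipped in the light grip and now rests tilted 26° with its head under the board and its handle on the front panel. I regrip lower, a little nearer the tail.

Call:
play_rows([
  [0, 0, -0.3, 0],
  [0, 0, 0, 0],
  [-0.3, 0, 0, 0],
  [-0.3, 0, 0, 0],
  [0, 0, 0, 0],
], jaw=45)

```text
time_s: 28.8
eef_pos: [0.4386, 0.347, 0.1323]
tool_rot: [2.905, 1.197, 0.0]
force: [0.2, 0.1, -0.1]
grip_width: 0.398
gripper_force: 0.0
```

Call:
play_rows([
  [0, 0, 0.4, 0],
  [0, 0, 0.5, 0],
  [0, 0, 0.5, 0],
  [0, 0, 0.05, 0],
  [0, 0, 0, 0],
])

```text
time_s: 29.22
eef_pos: [0.4385, 0.3472, 0.1008]
tool_rot: [2.904, 1.197, -0.005]
force: [0.9, -0.5, 0.4]
grip_width: 0.513
gripper_force: 0.0
```

Call:
play_rows([
  [0, 0, 0, 0],
  [0, 0, 0, 0],
  [0, 0, 0, 0],
  [0, 0, 0, 0],
  [0, 0, 0, 0],
], jaw=2, newtons=25)

```text
time_s: 29.63
eef_pos: [0.4394, 0.3478, 0.1033]
tool_rot: [-2.905, -1.197, -0.001]
force: [0.3, 0.1, 0.4]
grip_width: 0.18
gripper_force: 25.0
```

```bash
sed -i 's/w17/w18/' tilt.py; python3 tilt.py | head -12;  python3 tilt.py | tail -2
```

```text
tcp [0.4394 0.3478 0.1033] yaw 44.79 q6 1.4 t 29.6333
[0.25393218 0.14218252 0.40370974] 0.18024140377774095 25.048677387869702
-48 239 z top(above tcp) 34.6 y 0.5
-40 359 z top(above tcp) 33.0 y -0.5
-24 289 z top(above tcp) 23.9 y -0.0
-16 572 z top(above tcp) 21.6 y -0.1
-8 552 z top(above tcp) 17.4 y -0.1
0 524 z top(above tcp) 13.2 y -0.1
8 451 z top(above tcp) 9.1 y 0.4
16 446 z top(above tcp) 5.0 y -0.1
24 436 z top(above tcp) 1.2 y 0.3
32 401 z top(above tcp) -2.4 y -0.2
floor 13026 [[-57.1, -47.5, 70.0], [-26.0, 7.3, 71.2], [-1.2, 47.6, 72.4]]
TCP xi,y,H: [-59.4  -0.   31.2]
```

Call:
play_rows([
  [0, 0, -0.15, 0],
  [0.25, 0, 0, 0],
  [0.35, 0, 0, 0],
  [0.35, 0, 0, 0],
  [0.35, 0, 0, 0],
])

```text
time_s: 30.15
eef_pos: [0.4582, 0.3666, 0.1055]
tool_rot: [2.905, 1.197, -0.001]
force: [-0.8, -0.7, -1.6]
grip_width: 0.177
gripper_force: 25.0
```

Call:
play_rows([
  [0.25, 0, 0, 0],
  [0, 0, 0, 0],
])

```text
time_s: 30.32
eef_pos: [0.4618, 0.3702, 0.1053]
tool_rot: [2.905, 1.197, -0.001]
force: [-1.2, 0.5, -1.9]
grip_width: 0.179
gripper_force: 25.0
```

```bash
sed -i 's/w18/w19/' tilt.py
cat >> tilt.py <<'E'
# tail side in xi,h : handle points
c2=pick(w,im,(-.12,.0,-.012,.012,.085,.17),ch,lambda h:(h[...,0]<20)&(h[...,1]>90))
for a in np.arange(-.12,0,.01):
    k=c2[abs(c2[:,0]-a)<.005]
    if len(k)>5: print("xi",round(a*1000-15),"h",round((np.median(k[:,2])-.072)*1000),len(k))
E
python3 tilt.py
```

```text
tcp [0.4618 0.3702 0.1053] yaw 44.8 q6 1.41 t 30.3167
[-1.15179454  0.47865817 -1.85483262] 0.17914295759452145 24.978125220495713
-48 220 z top(above tcp) 34.9 y 0.5
-40 386 z top(above tcp) 33.4 y -0.0
-24 288 z top(above tcp) 23.9 y -0.0
-16 571 z top(above tcp) 21.8 y -0.1
-8 553 z top(above tcp) 17.5 y -0.1
0 527 z top(above tcp) 13.2 y 0.4
8 455 z top(above tcp) 9.0 y 0.4
16 301 z top(above tcp) 5.3 y 0.4
24 269 z top(above tcp) 18.1 y -0.1
32 537 z top(above tcp) 18.4 y -0.1
40 557 z top(above tcp) 18.4 y 0.3
48 593 z top(above tcp) 18.4 y -0.1
56 623 z top(above tcp) 18.5 y -0.1
64 665 z top(above tcp) 18.3 y -0.1
72 680 z top(above tcp) 18.4 y -0.1
80 732 z top(above tcp) 18.5 y -0.1
88 751 z top(above tcp) 18.5 y -0.1
96 809 z top(above tcp) 18.5 y -0.1
104 850 z top(above tcp) 18.5 y -0.1
112 911 z top(above tcp) 18.5 y -0.1
board 75426 [[14.8, -65.8, 122.0], [61.9, -0.4, 123.2], [98.0, 65.0, 124.4]]
floor 5648 [[-53.1, -48.3, 70.0], [-26.5, 8.4, 71.2], [-10.6, 48.3, 72.3]]
TCP xi,y,H: [-27.7   0.2  33.3]
xi -135 h 23 303
xi -95 h 39 34
xi -85 h 13 6
xi -75 h 67 433
xi -65 h 65 299
xi -55 h 56 195
xi -45 h 54 826
xi -35 h 49 914
xi -25 h 45 957
```

Call:
play_rows([
  [0.2, 0, 0, 0],
  [0.2, 0, 0, 0],
  [0, 0, 0, 0],
])

```text
time_s: 30.62
eef_pos: [0.4673, 0.3755, 0.1058]
tool_rot: [-2.904, -1.197, -0.001]
force: [-0.5, 0.0, -2.2]
grip_width: 0.177
gripper_force: 25.0
```

Call:
play_rows([
  [0, 0, 0, 0],
  [0, 0, 0.2, 0],
  [0, 0, 0.2, 0],
  [0, 0, 0.25, 0],
  [0, 0, 0.25, 0],
], newtons=10)

```text
time_s: 31.03
eef_pos: [0.4668, 0.3751, 0.0874]
tool_rot: [2.905, 1.197, -0.0]
force: [-0.4, -0.9, -0.6]
grip_width: 0.183
gripper_force: 10.0
```

```bash
sed -i 's/w19/w20/' tilt.py; python3 tilt.py | grep -v " 18\.\|board\|floor"
```

```text
tcp [0.4668 0.3751 0.0874] yaw 44.79 q6 1.41 t 31.0333
[-0.36360189 -0.91625876 -0.57956483] 0.183386976474551 9.978685206606315
-56 35 z top(above tcp) 24.3 y 2.0
-48 281 z top(above tcp) 24.1 y -0.0
-24 437 z top(above tcp) 19.3 y -0.1
-16 468 z top(above tcp) 17.7 y 0.2
-8 474 z top(above tcp) 15.6 y -0.1
0 458 z top(above tcp) 13.5 y 0.4
8 30 z top(above tcp) 12.5 y -0.1
16 219 z top(above tcp) 36.0 y -0.0
24 635 z top(above tcp) 36.3 y -0.0
32 678 z top(above tcp) 36.3 y -0.0
40 718 z top(above tcp) 36.3 y -0.0
48 750 z top(above tcp) 36.3 y -0.1
56 797 z top(above tcp) 36.3 y -0.1
64 847 z top(above tcp) 36.3 y -0.1
72 893 z top(above tcp) 36.3 y -0.1
80 920 z top(above tcp) 36.3 y -0.1
88 1016 z top(above tcp) 36.3 y -0.1
96 1077 z top(above tcp) 36.4 y -0.1
104 1132 z top(above tcp) 36.4 y -0.1
112 875 z top(above tcp) 36.4 y -0.1
TCP xi,y,H: [-20.8   0.1  15.4]
xi -95 h 39 252
xi -85 h 35 1329
xi -75 h 39 199
xi -65 h 39 158
xi -55 h 30 15
xi -45 h 33 612
xi -35 h 32 743
xi -25 h 30 1091
```

Call:
play_rows([
  [0, 0, 0.2, 0],
  [0, 0, 0.1, 0],
  [0, 0, 0, 0],
  [0, 0, 0, 0],
], newtons=5)

```text
time_s: 31.42
eef_pos: [0.4669, 0.3751, 0.0817]
tool_rot: [2.905, 1.197, -0.0]
force: [-1.3, -0.1, -0.8]
grip_width: 0.19
gripper_force: 5.0
```

Call:
play_rows([
  [0, 0, 0, 0],
  [0, 0, 0, 0],
  [0, 0, 0, 0],
  [0, 0, 0, 0],
  [0, 0, 0, 0],
], jaw=50)

```text
time_s: 31.83
eef_pos: [0.467, 0.3753, 0.0821]
tool_rot: [-2.904, -1.197, -0.001]
force: [-0.4, 0.2, 0.2]
grip_width: 0.524
gripper_force: 0.0
```

Call:
play_rows([
  [0, 0, -0.5, 0],
  [0, 0, -1, 0],
  [0, 0, -1, 0],
  [0, 0, -1, 0],
  [0, 0, -1, 0],
])

```text
time_s: 32.25
eef_pos: [0.4669, 0.3751, 0.1737]
tool_rot: [-2.904, -1.197, -0.001]
force: [0.7, 0.7, -0.1]
grip_width: 0.57
gripper_force: 0.0
```

Call:
play_rows([
  [-0.6, 0, -0.6, 0],
  [-1, 0, -0.6, 0],
  [-1, 0, 0, 0],
  [-1, 0, 0, 0],
  [0, 0, 0, 0],
])

```text
time_s: 32.67
eef_pos: [0.4145, 0.3232, 0.1979]
tool_rot: [-2.905, -1.197, -0.003]
force: [0.3, 0.2, 0.4]
grip_width: 0.57
gripper_force: 0.0
```

Run:
```python
from h import *
w,im,s,C,r=wrist("w21")
ch=(.471,.379,np.radians(44.6))
l=pick(w,im,(-.1,-.06,-.06,.06,.108,.117),ch);pr("panel",l)
l=pick(w,im,(-.07,.012,-.051,.051,.079,.115),ch);l=l-[.015,0,.072]
for a in np.arange(-.084,0,.008):
    k=l[abs(l[:,0]-a)<.004]
    if len(k)>5: print("xi",round(a*1000),len(k),"y",np.round(np.percentile(k[:,1],[5,50,95])*1000,1),"h",np.round(np.percentile(k[:,2],[50,95])*1000,1))
```

```text
tcp [0.4145 0.3232 0.1979] yaw 44.78 q6 1.39 t 32.6667
panel 2426 [[-80.9, -56.3, 108.9], [-74.9, -0.5, 111.0], [-69.8, 56.5, 112.3]]
xi -84 1167 y [-44.7   4.9  46.6] h [24.  37.3]
xi -76 122 y [-7.8  0.4  8.7] h [14.6 16.5]
xi -68 235 y [-8.6  0.4  8.6] h [14.6 16.4]
xi -60 237 y [-8.5 -0.3  8.6] h [14.4 16.3]
xi -52 240 y [-7.5  0.5 50.9] h [14.5 16.8]
xi -44 242 y [-7.5  0.5 50.9] h [14.4 17.9]
xi -36 227 y [-6.6  1.3 50.9] h [14.1 20. ]
xi -28 221 y [-6.4  0.6 50.9] h [13.7 19.1]
xi -20 215 y [-5.6  1.4 50.9] h [13.4 23.2]
xi -12 210 y [-4.8  1.4 50.9] h [13.  24.6]
xi -4 99 y [-4.7  1.4 50.9] h [12.8 23.9]
```

The hammer lies flat in the drawer, tail at x ≈ -78 mm, so its origin is at about -11 mm, with the drawer still at 80 mm. I now push it shut from between bar and panel.

Call:
play_rows([
  [-0.45, 0, 0, 0],
  [-0.48, 0, 0, 0],
  [0, 0, 0.4, 0],
  [0, 0, 0.8, 0],
  [0, 0, 0.8, 0],
], jaw=0)

```text
time_s: 33.13
eef_pos: [0.4032, 0.3118, 0.1555]
tool_rot: [-2.904, -1.197, -0.002]
force: [-0.7, -0.1, -0.4]
grip_width: 0.229
gripper_force: 0.0
```

Call:
play_rows([
  [0, 0, 0.5, 0],
  [0, 0, 0.2, 0],
  [0, 0, 0.9, 0],
  [0, 0, 0.9, 0],
  [0, 0, 0.7, 0],
])

```text
time_s: 33.55
eef_pos: [0.4027, 0.3115, 0.0908]
tool_rot: [2.905, 1.197, -0.0]
force: [0.4, -0.2, 0.4]
grip_width: 0.003
gripper_force: 0.0
```

Call:
play_rows([
  [0, 0, 0.4, 0],
  [0, 0, 0, 0],
  [0.1, 0, 0, 0],
  [0.2, 0, 0, 0],
  [0.25, 0, 0, 0],
])

```text
time_s: 33.97
eef_pos: [0.4109, 0.3193, 0.0849]
tool_rot: [2.905, 1.197, 0.001]
force: [-1.2, -1.2, -0.0]
grip_width: 0.005
gripper_force: 0.9
```

Call:
play_rows([
  [0.25, 0, 0, 0],
  [0.25, 0, 0, 0],
  [0.25, 0, 0, 0],
  [0.25, 0, 0, 0],
  [0.25, 0, 0, 0],
])

```text
time_s: 34.38
eef_pos: [0.4287, 0.3372, 0.0841]
tool_rot: [-2.905, -1.197, -0.001]
force: [-0.7, -1.6, 2.0]
grip_width: 0.007
gripper_force: 0.9
```

Call:
play_rows([
  [0.25, 0, 0, 0],
  [0.25, 0, 0, 0],
  [0.25, 0, 0, 0],
  [0.25, 0, 0, 0],
  [0.25, 0, 0, 0],
])

```text
time_s: 34.8
eef_pos: [0.4463, 0.3546, 0.0838]
tool_rot: [2.905, 1.197, 0.0]
force: [-0.3, -1.3, 1.6]
grip_width: 0.011
gripper_force: 0.9
```

Call:
play_rows([
  [0.25, 0, 0, 0],
  [0.25, 0, 0, 0],
  [0.2, 0, 0, 0],
  [0.15, 0, 0, 0],
  [0.12, 0, 0, 0],
])

```text
time_s: 35.22
eef_pos: [0.4599, 0.3682, 0.0837]
tool_rot: [2.905, 1.197, -0.0]
force: [-1.4, -1.9, 0.2]
grip_width: 0.008
gripper_force: 0.9
```

Call:
play_rows([
  [0.12, 0, 0, 0],
  [0.12, 0, 0, 0],
  [0.12, 0, 0, 0],
  [0.1, 0, 0, 0],
  [0, 0, 0, 0],
])

```text
time_s: 35.63
eef_pos: [0.4615, 0.3697, 0.0838]
tool_rot: [2.899, 1.194, -0.025]
force: [-22.4, -23.1, 14.2]
grip_width: 0.004
gripper_force: 16.0
```

Call:
play_rows([
  [-0.3, 0, 0, 0],
  [-0.35, 0, 0, 0],
  [0, 0, 0, 0],
  [0, 0, -0.5, 0],
  [0, 0, -1, 0],
])

```text
time_s: 36.05
eef_pos: [0.4559, 0.3648, 0.1117]
tool_rot: [2.904, 1.197, -0.007]
force: [1.3, 0.2, 0.1]
grip_width: 0.004
gripper_force: 0.0
```

Call:
play_rows([
  [0, 0, -1, 0],
  [0, 0, -1, 0],
  [0, 0, -1, 0],
  [-0.8, 0, -0.5, 0],
  [-0.8, 0, 0, 0],
])

```text
time_s: 36.47
eef_pos: [0.4354, 0.3438, 0.1881]
tool_rot: [-2.903, -1.197, -0.01]
force: [0.6, -0.5, 0.2]
grip_width: 0.005
gripper_force: 0.0
```

Call:
play_rows([
  [-0.8, 0, 0, 0],
  [-0.5, 0, 0, 0],
  [0, 0, 0, 0],
  [0, 0, 0, 0],
])

```text
time_s: 36.8
eef_pos: [0.4162, 0.3248, 0.1849]
tool_rot: [-2.904, -1.197, -0.003]
force: [0.0, -0.0, 0.3]
grip_width: 0.004
gripper_force: 0.0
```

Run:
```python
from h import *
w,im,s,C,r=wrist("w22")
ch=(.471,.379,np.radians(44.6));print(s["force"])
l=pick(w,im,(-.03,.0105,-.06,.06,.108,.117),ch);pr("panel",l)
l=pick(w,im,(-.07,-.035,-.03,.03,.09,.105),ch);pr("bar",l)
```

```text
tcp [0.4162 0.3248 0.1849] yaw 44.79 q6 1.39 t 36.8
[ 0.04264996 -0.0445044   0.32449338]
panel 3456 [[-1.5, -56.4, 109.4], [4.2, -0.0, 111.0], [9.8, 56.4, 112.4]]
bar 1110 [[-46.0, -28.2, 93.9], [-40.9, 1.2, 97.3], [-36.8, 28.3, 99.0]]
```

```bash
python3 -c "
from plant import job
print(job.sign_off())"
```

```text
the job is handed in; nothing more can be done
None
```

The job is handed in at about 37 s: the small hammer lies flat in the top drawer and the drawer is pushed to its hard stop (about 79 mm of travel measured); I saw nothing else disturbed but did not re-measure the bystanders, and no verdict came back.

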